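Rivet a spectacle hinge on the staking stand

ROBOT

A 6-joint arm with a two-finger parallel gripper is mounted at the origin on the work surface. World frame = base frame: x ahead of the robot, y to its left, z up, the work surface at z = 0. Lengths are in m, angles in rad, forces in N, time in s.
With the tool pointing down it reaches from about 0.375 to 0.75 m from the base axis. Payload 9 kg.
Tool frame: the origin (TCP) lies midway between the tips of the shut fingers; the grasp point (between the pads) lies 19 mm behind it; z points along the fingers, y is the line along which they close (so a half turn about z gives the same grasp; the last joint's range is limited). The gripper opens to 85 mm and grips with 20 to 120 N. Pads are 22 mm wide; open, the fingers measure 114 mm over their backs; the gripper's body (76 mm by 85 mm) begins 54 mm behind the grasp point. The pads swing forward as they close: fully open they stand 13 mm farther back than shut.
Start: joints at [-1.345, 0.104, 0.097, 1.564, 0, 1.353], TCP at [0.258, -0.542, 0.231] pointing down, gripper open.
Joint ranges: [-2.99, 2.99], [-0.84, 1.86], [-1.1, 1.16], [-1.84, 2.11], [-1.51, 1.56], [-3.14, 3.14]. Speed limits (rad/s): [2.22, 2.22, 2.57, 3.14, 3.14, 3.14].

INTERFACE

Orientations are given as a 3x3 rotation matrix whose columns are the frame's x, y, z axes.
In Python, from station import robot, optics, spotter gives the robot as it stands.
- The arm moves only by the shell command python3 -m inch 'ROWS' [OPENING]. ROWS is JSON, a list of rows, each a list of 4 numbers: the shift along the tool's x, y, z in m, then the turn about the tool's z in degrees. A call has 1 to 8 rows; each row is the pose to reach, as a shift and turn from the pose commanded when the call began, along the tool's axes at that moment; what a row does not reach only later rows make up. A row lasts 1/10 s, in which the tool goes at most 50 mm and 8.59 degrees, less where a joint would pass 70% of its speed; a pose out of reach is approached as far as the arm can. A call with a gripper value outside its range is refused whole. OPENING is the finger opening in m, from 0 to 0.0854, set as the call begins (- or left out, the last holds). The fingers move at their own pace and stop on an object; the grip force is fixed at half the most. Time passes only in rows, so rows that repeat a pose let the fingers close. It gives the time, the measured TCP pose, the force, the opening and the grip force at its end, in the units of the state.
- robot.sense(): the state, without advancing time (a new reading comes with each control period).
- optics.capture(name): name is "scene" or "top"; returns a dict with "pixels" (384x512x3 uint8, red, green, blue), "K" (3x3 intrinsics, pixels), "dist" ([k1, k2, p1, p2, k3] as OpenCV has them; the pictures are not rectified), "T" (4x4, takes a point from camera to world coordinates). Camera axes: x right, y down, z forward; pixel columns grow to the right and rows downward; lengths in m; the calibration is good to about 2 mm. A picture is of the moment at which its call begins. There is no depth.
- robot.hand_in(): hands the job in; it is judged then, once.
Trained networks look in the newest picture that a camera, given by its name, has taken for a name from the list of things; names that differ only in an ending like _2 or _b are one class to them, and where a whole thing is asked for, a point or a joint stands for the part that bears it (a point fixed in the world has none). Each returns a list of dicts, best first, with "conf" (0 to 1); they miss things now and then, are a little off and sometimes report something else, mostly with a low value. They report only what shows in the picture. A call takes as long as a camera call.
- spotter.spot_in(thing, camera): "extent" ([centre column, centre row, width, height] in pixels, round what is visible of it).
- spotter.trace(thing, camera): "mask" (384x512 bool, what is visible of it) and "extent" ([centre column, centre row, width, height] in pixels, round what is visible of it).
The state is a dict: "t": time; "joint_pos": joint angles; "joint_velocities": joint speeds; "joint_torque": joint torques, N m; "eef_pos": TCP position; "eef_rot": TCP orientation; "force": force on the tool from outside, world axes, zero at the start; "wrist_torque": the same for the moment, N m; "finger_gap": opening from 0.0 (shut) to 1.0 (fully open); "grip_force": force on a finger pad.
Only numpy, scipy, OpenCV 4.12 (cv2) and the standard library are available. Lean on these libraries where they do the work, as an engineer would, in place of code of your own. Each camera call takes 0.05 s, during which the arm holds its last target. There are 200 camera calls.

TASK

Lay the amber spectacle temple, hinge side up, flat on the staking stand's anvil and work rest with its raised copper rivet centred under the punch, and let go of it. Then take the mallet and strike the sprung punch down smartly with it, with more than one blow if need be, until the rivet head is fully home on the hinge. Finally put the mallet back in its cradle the way it lay, leaving the temple lying on the anvil and the other things on the bench where they are.

Things in the scene. Friction and masses are not known exactly. Their poses are not given: they have to be found in the camera images.
- temple: amber (orange-brown) spectacle temple, 152 long, 5 thick, about 28 g, flat in the tray, hinge up. Origin: underside, at the place to grip. x runs from hinge to ear tip, z up: hinge end x = -106; 14 wide to -60, 12 to -20, 10 to x = 14 (grip at x = 0, fingers across y), then the ear end bends 24 deg to +y, ending at x = 46. Balances near x = -40
- rivet_head (a point): top centre of the copper rivet's head (6 across, 1.5 thick), at x = -90, y = 0 of the temple, 12 above the temple's underside when raised and 8 when home. It sits in a brass hinge leaf whose top is 6.5 above the underside. A second rivet, at x = -80, is already home
- rivet (a joint): how far the rivet is driven in: 0 to 0.0006 at the start (head stands 4 mm clear of the hinge leaf), 0.004 fully home. It slides against about 5 N of friction and stays where it is driven
- tray: grey tray, 190 x 180, fixed; floor 5, rim 12 high, three black rubber ribs across it, tops at 18, carry the temples' undersides. Origin: centre of underside. Both temples lie along its x axis, 70 apart, either on either side, hinge ends pointing away from the robot within 25 deg. The ribs leave a temple's x = -40 to 20 free
- stand: blue cast staking stand, fixed, turned up to 17 deg from x ahead of the robot, y to its left. Origin: on the bench under the punch axis. Base plate x -85 to 55, y -53 to 97, 16 high; column 38 across at y = 68; arm 36 wide, 110 to 144 high, from the column to a guide boss 33 across round the punch, underside at 100. Open to -x, +x and -y
- anvil (a point): top centre of the steel anvil (30 across), 50 above the bench, straight under the punch; axes as the stand's
- work_rest (a point): top centre of the black rubber work rest (20 along x, 34 along y), 60 from the anvil centre in the stand's -x, also 50 above the bench. Anvil and rest carry the temple level, its hinge on the anvil and its ear end towards the stand's -x; the temple's origin then stands 30 beyond the rest
- punch_top (a point): centre of the punch's brass striking head (26 across), 190 above the bench when up; strike it straight down. Its neck, coil spring and the boss (top at 148) lie beneath
- punch_tip (a point): centre of the punch's flat lower end (10 across), 74 above the bench when up, that is 24 over the anvil and 12 over the raised rivet of a temple lying there
- punch (a joint): how far the punch is driven down (m): 0 up, 0.018 its own stop. A spring returns it: about 3 N at 0, 9 N at 0.016. It meets the raised rivet at 0.012 and has it home at 0.016; driving the rivet takes about 14 N in all. A press slower than 0.05 m/s is not a blow
- mallet: mallet, 0.14 to 0.24 kg: upright round head 32 across, 64 high, steel with an orange nylon face at each end; straight wooden handle along its -x, 20 wide, 22 high, its end 202 from the head's axis. Origin: centre of the lower face, z up through the head. Starts in its cradle, handle level, handle end towards the robot within 20 deg
- mallet_grip (a point): point on the handle's axis 45 from the head's axis, 32 above the lower face: a good place to grip it across its 20 mm width, from above
- cradle: wooden mallet cradle, plate 230 x 70 x 8, fixed; origin: centre of underside. x runs along the handle towards the head. At x = 85 a rubber pad for the head; at x = -60 a saddle, top 31 high, with two pegs 8 across, 55 high, at y = +-21, between which the handle lies
- cradle_pad (a point): centre of the rubber pad (48 across) on which the mallet's lower face stands, 10 above the bench; axes as the cradle's
- blue_temple: the finished dark-blue temple of the same shape, its rivets already home; lies beside the amber one in the tray; leave it alone
- frame_front: dark-blue spectacle front lying flat, 144 x 48 x 7; origin at the centre of its underside; leave it alone
- lens_a: clear lens blank, disc 65 across, 10 thick, lying flat; leave it alone
- lens_b: green-tinted lens blank, disc 65 across, 10 thick, lying flat; leave it alone
- screw_pot: small steel pot, 48 across, 35 high; leave it alone
- screwdriver: yellow-handled screwdriver, 150 long, lying flat between the stand and the robot; leave it alone
- pliers: steel pliers with blue grips, 115 long, 12 thick, lying flat; leave it alone
- spray_bottle: green bottle, 44 across, 130 high; leave it alone

How it is judged:
On the way, in this order (a step that is already met when the one before it is completed fails the run):
1. the amber temple lies flat on the anvil and work rest, let go of, with its raised rivet within 5 mm of the punch axis (horizontal distance between rivet_head and anvil below 0.005 m and z of temple in the frame of anvil between -0.0025 and 0.0025 m and angle between temple's own z axis and vertical below 0.05 rad and contact force between the fingers and temple below 0.1 N and linear speed of temple below 0.02 m/s and value of joint rivet below 0.002 m), for 0.2 s.
2. the punch is struck down by the mallet (moving down at more than 0.05 m/s) ((contact force between mallet and stand above 0.1 N or distance between mallet and punch_top below 0.02 m) and value of joint punch above 0.001 m and velocity of joint punch above 0.05 m/s).
At the end, for the whole second after the job is handed in: Rivet in by 3.4 of its 4 mm or more and within 5 mm of the punch axis; temple still, flat on the anvil (2.5 mm, 0.05 rad); punch back up (under 2 mm); mallet still in its cradle (18 mm off the pad's centre, 4 mm in height, 0.06 rad tilt, 0.12 rad off the cradle's line) (horizontal distance between rivet_head and anvil below 0.005 m and z of temple in the frame of anvil between -0.0025 and 0.0025 m and angle between temple's own z axis and vertical below 0.05 rad and value of joint rivet above 0.0034 m and value of joint punch below 0.002 m and linear speed of each of temple, mallet below 0.02 m/s and horizontal distance between mallet and cradle_pad below 0.018 m and z of mallet in the frame of cradle_pad between -0.004 and 0.004 m and angle between mallet's own z axis and vertical below 0.06 rad and angle between the x axis of mallet and the x axis of cradle, either way round below 0.12 rad); the robot touches nothing.
It fails at once if the punch is pushed down more than 3 mm by the gripper or arm instead of the mallet (value of joint punch above 0.003 m and contact force between any of the fingers, the arm and stand above 1 N).
It fails at once if another thing on the bench is moved more than 30 mm (distance of any of blue_temple, frame_front, lens_a, lens_b, screw_pot, screwdriver, pliers, spray_bottle from where it was at the start of the episode above 0.03 m).
It also fails if it takes over 64 s, if anything falls off the work surface, if the arm or the gripper's body presses on something with over 40 N, if the wrist force passes 120 N, or if a joint passes its speed limit or range.

## Working session

There is one attempt and no reset: what is moved stays moved. The work goes in short steps, Python scripts to look and compute and a shell command to move; the robot and the scene stay as the last step left them, time stands still between calls to the robot, and variables do not carry over. Pictures are saved under pics/ and viewed, at most 10 in all, crops included, and the job is handed in when it is done.

```bash
ls; mkdir -p pics
cat > h.py <<'E'
import numpy as np, cv2
from station import robot, optics, spotter
def cap(n):
    return optics.capture(n)
def px2w(c,pts,z):
    pts=np.array(pts,float).reshape(-1,1,2)
    u=cv2.undistortPoints(pts,np.array(c["K"]),np.array(c["dist"])).reshape(-1,2)
    T=np.array(c["T"]); d=np.c_[u,np.ones(len(u))]@T[:3,:3].T; o=T[:3,3]
    return o+d*((z-o[2])/d[:,2])[:,None]
def w2px(c,P):
    T=np.linalg.inv(np.array(c["T"])); r,_=cv2.Rodrigues(T[:3,:3])
    return cv2.projectPoints(np.array(P,float).reshape(-1,3),r,T[:3,3],np.array(c["K"]),np.array(c["dist"]))[0].reshape(-1,2)
E
python3 - <<'E'
from h import *
import pickle
s=robot.sense(); print(s["t"],s["eef_pos"],s["eef_rot"],s["joint_pos"])
C={}
ims=[]
for n in ["top","scene"]:
    c=cap(n); C[n]=c; cv2.imwrite(f"pics/{n}0.png",c["pixels"][:,:,::-1])
    print(n,np.round(c["T"],3).tolist(),c["K"],c["dist"])
    for th in ["temple","stand","mallet","cradle","tray","rivet_head","punch_top","cradle_pad","anvil","work_rest","spray_bottle","blue_temple"]:
        try:
            r=spotter.trace(th,n); C[n,th]=r
            print(n,th,[(round(x["conf"],2),np.round(x["extent"]).tolist()) for x in r[:3]])
        except Exception as e: print(th,e)
pickle.dump(C,open("c0.pkl","wb"))
E
```

```text
pics
0.0 [ 0.2575564  -0.54152681  0.23048114] [[ 9.03130241e-01  4.29366596e-01 -3.07163125e-04]
 [ 4.29366596e-01 -9.03129265e-01  1.36283634e-03]
 [ 3.07748392e-04 -1.36270429e-03 -9.99999024e-01]] [-1.34469537e+00  1.04736135e-01  9.64336238e-02  1.56389082e+00
  6.17470875e-06  1.35310573e+00]
top [[0.015, -0.991, 0.136, 0.428], [-1.0, -0.018, -0.019, 0.011], [0.021, -0.136, -0.991, 1.198], [0.0, 0.0, 0.0, 1.0]] [[420.64783313   0.         263.11729813]
 [  0.         420.64783313 196.82879352]
 [  0.           0.           1.        ]] [-0.04592305  0.          0.          0.          0.        ]
top temple [(0.52, [209.0, 134.0, 24.0, 21.0]), (0.47, [163.0, 240.0, 16.0, 53.0])]
top stand []
top mallet [(0.73, [365.0, 233.0, 21.0, 81.0]), (0.53, [364.0, 231.0, 34.0, 80.0])]
top cradle [(0.72, [364.0, 233.0, 39.0, 85.0]), (0.35, [211.0, 133.0, 23.0, 20.0])]
top tray [(0.63, [149.0, 237.0, 74.0, 77.0])]
top rivet_head []
top punch_top []
top cradle_pad [(0.89, [364.0, 230.0, 34.0, 80.0]), (0.42, [209.0, 135.0, 25.0, 23.0])]
top anvil [(0.98, [243.0, 200.0, 64.0, 67.0])]
top work_
[... 488 characters left out ...]
     ]
scene temple [(0.61, [322.0, 187.0, 16.0, 22.0])]
scene stand [(0.94, [270.0, 209.0, 54.0, 68.0])]
scene mallet [(0.88, [147.0, 217.0, 26.0, 53.0])]
scene cradle [(0.63, [148.0, 226.0, 38.0, 56.0])]
scene tray [(0.86, [336.0, 193.0, 69.0, 38.0]), (0.45, [329.0, 264.0, 26.0, 16.0])]
scene rivet_head []
scene punch_top []
scene cradle_pad [(0.74, [151.0, 227.0, 37.0, 55.0])]
scene anvil [(0.9, [268.0, 207.0, 51.0, 68.0]), (0.68, [263.0, 193.0, 10.0, 34.0])]
scene work_rest [(0.59, [269.0, 208.0, 55.0, 67.0]), (0.34, [262.0, 192.0, 11.0, 36.0])]
scene spray_bottle [(0.8, [367.0, 229.0, 18.0, 40.0])]
scene blue_temple [(0.65, [262.0, 193.0, 8.0, 36.0]), (0.46, [345.0, 186.0, 24.0, 26.0])]
```

Run:
```python
import cv2
t=cv2.imread("pics/top0.png"); s=cv2.imread("pics/scene0.png")
def crop(im,x,y,w,h,k): return cv2.resize(im[y:y+h,x:x+w],None,fx=k,fy=k,interpolation=cv2.INTER_CUBIC)
cv2.imwrite("pics/a.png",crop(t,100,120,300,170,2.66) if 0 else crop(t,110,130,190,150,4))
cv2.imwrite("pics/b.png",crop(t,230,110,180,170,3.5))
cv2.imwrite("pics/c.png",crop(s,120,150,260,150,3))
```

```text
(no output)
```

View pics/a.png

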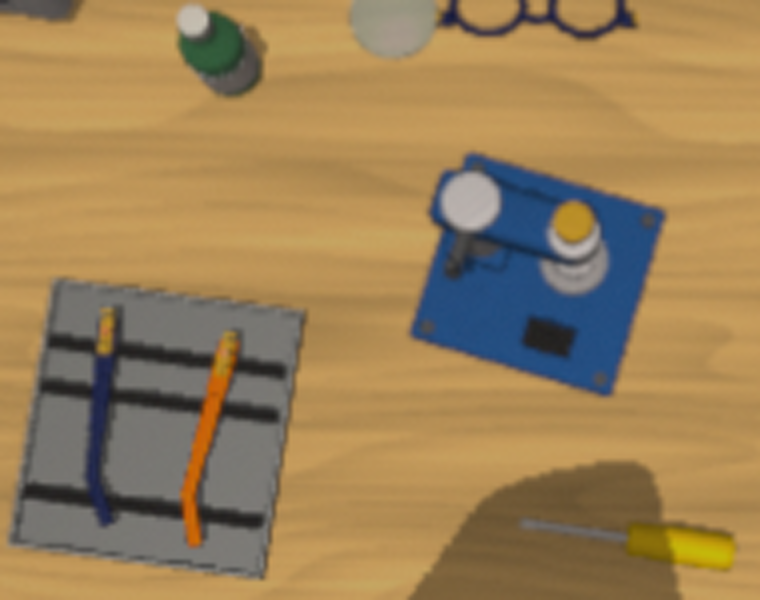

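View pics/b.png

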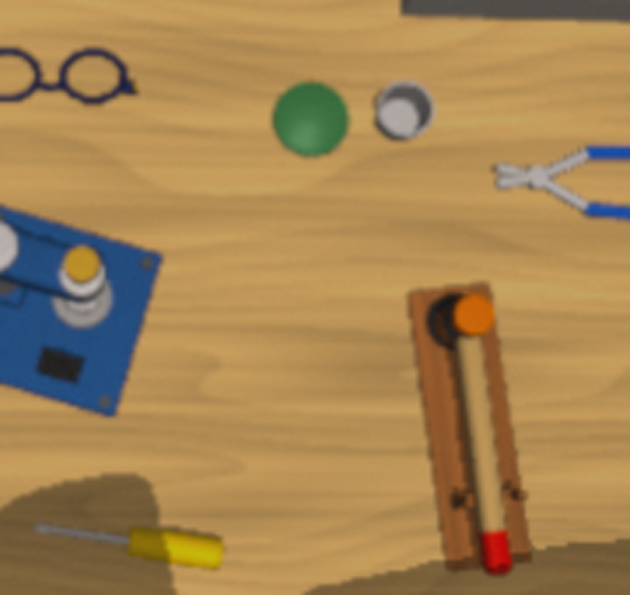

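View pics/c.png

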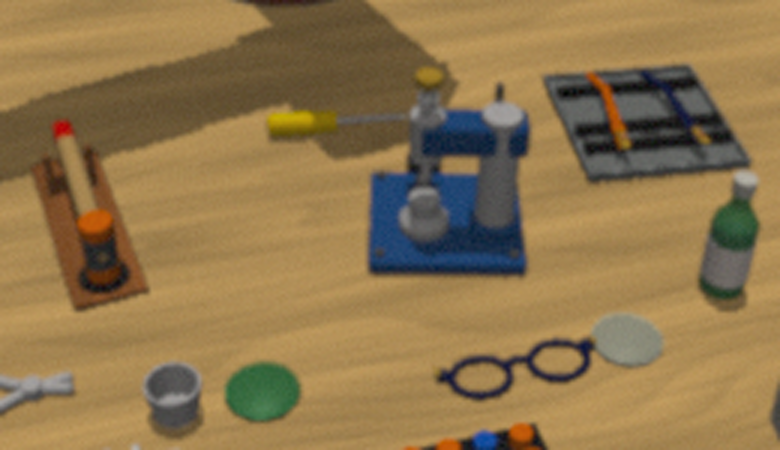

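Picture a shows the tray (amber temple on the right, hinge at (228,340), bend at (190,490), ear tip at (195,545)), the stand with its brass head at (573,222), and the screwdriver. Picture b shows the mallet with its head at (473,314) and red end at (497,550), and the cradle corners. Picture c shows the same from the far side. Next I fit poses to these.

```bash
cat > fit.py <<'E'
from h import *
import pickle
from scipy.optimize import least_squares, minimize
def tf(p,L):
    L=np.array(L,float); c,s=np.cos(p[2]),np.sin(p[2])
    return np.c_[p[0]+c*L[:,0]-s*L[:,1],p[1]+s*L[:,0]+c*L[:,1],L[:,2]]
a,b=np.cos(np.radians(24)),np.sin(np.radians(24))
# temple outline (local)
e=np.array([14,0]); tip=np.array([46,0.]); tip[1]=(46-14)*b/a
n=np.array([-b,a])*5
TEM=[[-106,-7],[-60,-7],[-60,-6],[-20,-6],[-20,-5],[15,-5],list(tip-n),list(tip+n),[13,5],[-20,5],[-20,6],[-60,6],[-60,7],[-106,7]]
TEM=np.array(TEM)/1000
def amber(c):
    h=cv2.cvtColor(c["pixels"],cv2.COLOR_RGB2HSV).astype(int)
    return h
def poly(c,P,box,k=8):
    x,y,w,h=box; q=w2px(c,P)
    im=np.zeros((h*k,w*k),np.uint8)
    cv2.fillPoly(im,[np.round(((q-[x,y])+.5)*k*16-8).astype(np.int32)],255,shift=4)
    return cv2.resize(im,(w,h),interpolation=cv2.INTER_AREA)/255.
def temple_fit(views,z,p0):
    # views: list of (cap, box, softmask)
    def cost(p): 
        P=np.c_[TEM,np.full(len(TEM),z)]
        return sum(((poly(c,tf(p,P),bx)-m)**2).sum() for c,bx,m in views)
    best=None
    for s in [.006,.002]:
        r=minimize(cost,p0,method="Nelder-Mead",options=dict(initial_simplex=[p0]+[np.array(p0)+d for d in np.diag([s,s,s*10])],maxiter=400)); p0=r.x
    return r.x,r.fun
E
cat > m1.py <<'E'
from fit import *
C=pickle.load(open("c0.pkl","rb")); t,s=C["top"],C["scene"]
def up(pts,x,y,k): return (np.array(pts,float)+.5)/k-.5+[x,y]
hs=cv2.cvtColor(t["pixels"],cv2.COLOR_RGB2HSV).astype(int); hc=cv2.cvtColor(s["pixels"],cv2.COLOR_RGB2HSV).astype(int)
def cen(h,box,f):
    x,y,w,hh=box; m=f(h[y:y+hh,x:x+w]); v,u=np.nonzero(m); return np.array([u.mean()+x,v.mean()+y]),len(u)
# stand
yel=lambda h:(h[...,0]>15)&(h[...,0]<30)&(h[...,1]>150)
pt,n1=cen(hs,(246,178,16,14),yel); ps,n2=cen(hc,(256,170,14,12),yel); print("brass",pt,n1,ps,n2)
print("punch",px2w(t,pt,.19),px2w(s,ps,.189))
co=[[55,97,16],[55,-53,16],[-85,-53,16],[-85,97,16]]; co=np.array(co)/1e3
tc=up([[470,153],[664,210],[610,394],[412,337]],110,130,4)
f=lambda p:np.r_[(w2px(t,tf(p,co))-tc).ravel(),1.*(w2px(t,tf(p,[[0,0,.19]]))-pt).ravel(),2*(w2px(s,tf(p,[[0,0,.19]]))-ps).ravel()]
r=least_squares(f,[.45,.02,-.2]); print("stand",r.x,np.round(f(r.x),1))
# cradle
cc=up([[409,293],[489,283],[531,555],[448,570]],230,110,3.5); col=np.array([[115,35,8],[115,-35,8],[-115,-35,8],[-115,35,8]])/1e3
sc=up([[78,308],[147,290],[37,160]],120,150,3)
so=np.array([[115,-35,8],[115,35,8]])/1e3
f=lambda p:np.r_[(w2px(t,tf(p,col))-cc).ravel()]
r=least_squares(f,[.4,-.25,.1]); c=r.x; print("cradle",c,np.round(f(c),1),"pad",tf(c,[[.085,0,.01]]))
f2=px2w(s,sc,.008); print("scene corners",f2[:2],"model",tf(c,col)[:2])
# mallet
org=lambda h:(h[...,0]<16)&(h[...,0]>6)&(h[...,1]>200)
po,n=cen(hs,(355,190,20,20),org); print("head",po,n,px2w(t,po,.074))
red=lambda h:((h[...,0]<5)|(h[...,0]>172))&(h[...,1]>180)
pr,n=cen(hs,(360,255,20,25),red); print("red",pr,n,px2w(t,pr,.052))
po,n=cen(hc,(145,218,15,12),org); print("head scene",po,n,px2w(s,po,.074))
# temple
vs=[]
for cpt,h,bx in [(t,hs,(148,205,30,70)),(s,hc,(310,170,25,35))]:
    x,y,w,hh=bx; q=h[y:y+hh,x:x+w]
    m=((q[...,0]>4)&(q[...,0]<32)&(q[...,1]>110)&(q[...,2]>70)).astype(float); vs.append((cpt,bx,m)); print(m.sum())
for v in [vs[:1],vs]:
    print("temple",temple_fit(v,.0225,[.36,.25,np.pi-.2]))
print(robot.sense()["t"])
E
python3 m1.py
```

```text
brass [253. 185.] 69 [262.55737705 175.19672131] 61
punch [[0.59489589 0.01709298 0.19      ]] [[0.59876006 0.01427063 0.189     ]]
stand [ 0.59607783  0.01585991 -0.26799105] [-0.6 -1.   1.3 -0.6  1.1  0.5 -0.6 -0.2  0.5 -0.5  0.6 -1.9]
cradle [ 0.49933774 -0.29917225  0.13533601] [-0.7 -1.   0.2 -0.9  0.5  1.5 -0.1  0.3] pad [[ 0.5835605  -0.28770377  0.01      ]]
scene corners [[ 0.62104945 -0.31621122  0.008     ]
 [ 0.61281433 -0.25305471  0.008     ]] model [[ 0.60856387 -0.24897611  0.008     ]
 [ 0.6180085  -0.31833604  0.008     ]]
head [364.69166667 199.60833333] 120 [[ 0.57967492 -0.28603564  0.074     ]]
red [371.3375 267.6375] 80 [[ 0.39671161 -0.30713914  0.052     ]]
head scene [151.43269231 224.64423077] 104 [[ 0.58886469 -0.28936801  0.074     ]]
319.0
218.0
temple (array([0.244     , 0.284     , 3.22159265]), np.float64(319.0))
temple (array([0.37023023, 0.22134384, 2.97334787]), np.float64(525.9473279507881))
1.3
```

```bash
cat >> m1.py <<'E'
print("-----")
q=px2w(t,up([[228,340],[190,490]],110,130,4),.0225); print(q)
d=q[1]-q[0]; yaw=np.arctan2(d[1],d[0]); u=d[:2]/np.linalg.norm(d[:2]); p0=[*(q[1,:2]-u*.014),yaw]; print(p0)
# amber-vs-background mask tightened
for i,(c,bx,m) in enumerate(vs):
    x,y,w,h=bx; rows=["".join("#" if v else "." for v in r) for r in m]
    if i==1: print("\n".join(rows))
for v in [vs[:1],vs]:
    r=temple_fit(v,.0225,p0); print("temple",r, "rivet",tf(r[0],[[-.09,0,.03]]))
p,_=temple_fit(vs[:1],.0225,p0)
im=cv2.resize(t["pixels"][200:280,140:240,::-1].copy(),None,fx=6,fy=6,interpolation=cv2.INTER_CUBIC)
P=w2px(t,tf(p,np.c_[TEM,np.full(len(TEM),.0225)])); cv2.polylines(im,[np.round((P-[140,200]+.5)*6).astype(int)],1,(0,255,0),1)
im2=cv2.resize(s["pixels"][160:220,300:370,::-1].copy(),None,fx=6,fy=6,interpolation=cv2.INTER_CUBIC)
P=w2px(s,tf(p,np.c_[TEM,np.full(len(TEM),.0225)])); cv2.polylines(im2,[np.round((P-[300,160]+.5)*6).astype(int)],1,(0,255,0),1)
o=np.zeros((480,800,3),np.uint8); o[:480,:380]=im[:,:380]; o[:360,380:800]=im2; cv2.imwrite("pics/d.png",o)
E
python3 m1.py | sed -n '/-----/,$p'
```

```text
-----
[[0.53422598 0.25818106 0.0225    ]
 [0.42967316 0.27983976 0.0225    ]]
[np.float64(0.4433820973272477), np.float64(0.2769998790065116), np.float64(2.9373262334048302)]
#########################
#########################
#######################..
###.#####................
.....####................
.....#####...............
......#####..............
.......#####.............
........######...........
.........#####...........
..........####...........
..........####...........
...........###...........
...........####..........
...........####..........
............####.........
............####.........
............####.........
............#####........
.............####........
.............#####.......
.............######......
.............######......
..............#####......
..............#####......
..............#####......
...............#####.....
...............######....
#...............#####....
#...............####.....
##.......................
##.......................
###......................
###......................
###......................
temple (array([0.43797096, 0.27839304, 2.9205398 ]), np.float64(84.9282737408689)) rivet [[0.52578101 0.25865991 0.03      ]]
temple (array([0.43764372, 0.27806267, 2.91726523]), np.float64(209.8970396001538)) rivet [[0.52538868 0.25804211 0.03      ]]
```

View pics/d.png

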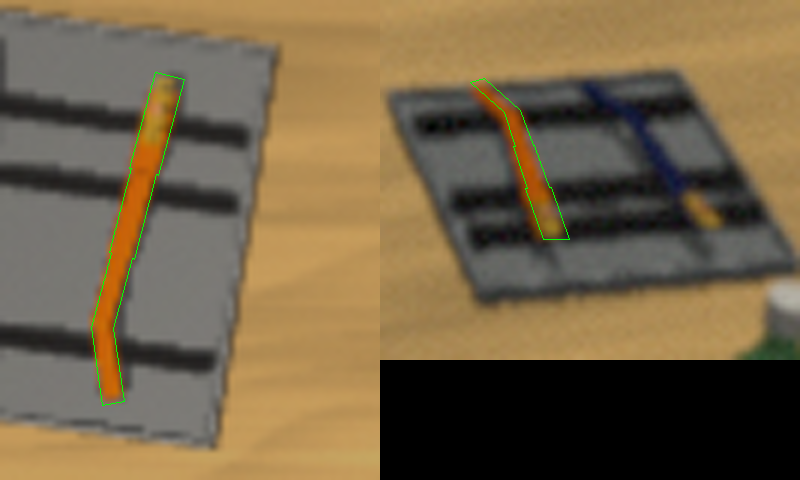

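The fitted outline matches the amber temple in both views: grip point about (0.438, 0.278), axis 2.92 rad.

```bash
cat > to.py <<'E'
import sys; from h import *
# args: x y z yaw(tool x, rad) ; several separated by 'then' all in current tool axes
s=robot.sense(); p=np.array(s["eef_pos"]); R=np.array(s["eef_rot"]); yaw=np.arctan2(R[1,0],R[0,0])
print("t",round(s["t"],2),"p",np.round(p,4),"yaw",round(yaw,4),"q",np.round(s["joint_pos"],2),"F",np.round(s["force"],1),"gap",round(s["finger_gap"],3),"gf",s["grip_force"], "tilt", np.round(R[2,:2],4))
for a in " ".join(sys.argv[1:]).split(" then "):
    if not a: continue
    x,y,z,w=map(float,a.split()); d=R.T@(np.array([x,y,z])-p)
    print(np.round(d,4).tolist(), round(-np.degrees((w-yaw+np.pi)%(2*np.pi)-np.pi),2))
E
python3 to.py 0.46 -0.2 0.231 1.3 then 0.48 0.05 0.231 2.2 then 0.438 0.2775 0.1 2.92
```

```text
t 1.3 p [ 0.2577 -0.5419  0.2313] yaw 0.4438 q [-1.34  0.1   0.1   1.56  0.    1.35] F [-0.3 -0.6 -0.2] gap 0.998 gf 0.0 tilt [-0.      0.0002]
[0.3295, -0.2219, 0.0003] -49.05
[0.455, -0.4391, 0.0003] -100.62
[0.5147, -0.6626, 0.1312] -141.87
```

```bash
python3 -m inch '[[0.33,-0.222,0,-49],[0.33,-0.222,0,-49],[0.33,-0.222,0,-49],[0.33,-0.222,0,-49],[0.33,-0.222,0,-49],[0.33,-0.222,0,-49],[0.33,-0.222,0,-49],[0.33,-0.222,0,-55]]' 0.04; python3 to.py 0.48 0.05 0.231 2.2 then 0.438 0.2775 0.231 2.92
```

```text
t: 2.1
eef_pos: [0.4611, -0.1978, 0.2316]
eef_rot: [[0.165, 0.986, 0.001], [0.986, -0.165, -0.001], [-0.0, 0.001, -1.0]]
force: [0.6, -0.8, -0.3]
finger_gap: 0.469
grip_force: 0.0
t 2.1 p [ 0.4611 -0.1978  0.2316] yaw 1.4047 q [-0.67 -0.2  -0.2   1.57  0.    1.07] F [ 0.6 -0.8 -0.3] gap 0.469 gf 0.0 tilt [-0.0004  0.0008]
[0.2475, -0.0224, 0.0005] -45.57
[0.4649, -0.1014, 0.0003] -86.82
```

```bash
python3 -m inch '[[0.23,-0.02,0,-50],[0.23,-0.02,0,-50],[0.23,-0.02,0,-50],[0.23,-0.02,0,-50],[0.23,-0.02,0,-50],[0.4,-0.08,0,-70],[0.4,-0.08,0,-70],[0.4,-0.08,0,-70]]'; python3 to.py 0.438 0.2775 0.1 2.92 then 0.438 0.2775 0.007 2.92
```

```text
t: 2.9
eef_pos: [0.4526, 0.18, 0.2315]
eef_rot: [[-0.862, 0.507, 0.001], [0.507, 0.862, -0.0], [-0.001, 0.0, -1.0]]
force: [0.5, -0.5, -0.4]
finger_gap: 0.468
grip_force: 0.0
t 2.9 p [0.4526 0.18   0.2315] yaw 2.6096 q [ 0.11 -0.24 -0.23  1.58 -0.    0.64] F [ 0.5 -0.5 -0.4] gap 0.468 gf 0.0 tilt [-0.0007  0.0004]
[0.0621, 0.0765, 0.1315] -17.79
[0.0622, 0.0765, 0.2245] -17.79
```

```bash
python3 -m inch '[[0.062,0.0765,0.06,-17.8],[0.062,0.0765,0.1,-17.8],[0.062,0.0765,0.14,-17.8],[0.062,0.0765,0.17,-17.8],[0.062,0.0765,0.2,-17.8],[0.062,0.0765,0.2,-17.8]]' 0.04; python3 to.py 0.438 0.2775 0.007 2.92
python3 - <<'E'
from h import *
o=[]
for n,x,y in [("top",120,190),("scene",280,140)]:
    im=cap(n)["pixels"][y:y+95,x:x+95,::-1]; o.append(cv2.resize(im,None,fx=4.2,fy=4.2,interpolation=cv2.INTER_CUBIC))
cv2.imwrite("pics/e.png",np.hstack(o))
E
```

```text
t: 3.5
eef_pos: [0.4348, 0.2747, 0.0259]
eef_rot: [[-0.974, 0.224, -0.009], [0.225, 0.974, -0.003], [0.008, -0.005, -1.0]]
force: [-1.5, -0.6, -0.9]
finger_gap: 0.462
grip_force: 0.0
t 3.5 p [0.4348 0.2747 0.0259] yaw 2.9151 q [ 0.31 -0.08 -0.46  1.2  -0.    0.54] F [-1.5 -0.6 -0.9] gap 0.462 gf 0.0 tilt [ 0.0078 -0.0048]
[-0.0026, 0.0036, 0.0189] -0.28
```

View pics/e.png

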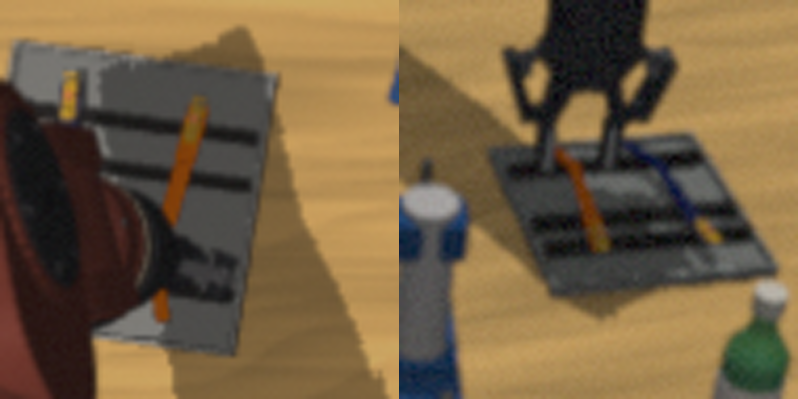

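Pictures show the fingers straddling the amber temple with the blue one clear; in the scene view the temple at (572,165) is a few mm left of the finger centre. I descend and close.

```bash
python3 -m inch '[[0,-0.002,0.01,0],[0,-0.002,0.016,0],[0,-0.002,0.016,0],[0,-0.002,0.016,0]]' 0.04; python3 -m inch '[[0,0,0,0],[0,0,0,0],[0,0,0,0],[0,0,0,0],[0,0,0,0],[0,0,0,0]]' 0; python3 to.py 0.438 0.2775 0.007 2.92
```

```text
t: 4.0
eef_pos: [0.4391, 0.2737, 0.0158]
eef_rot: [[-0.974, 0.226, 0.001], [0.226, 0.974, 0.0], [-0.001, 0.0, -1.0]]
force: [-0.5, 0.0, 0.9]
finger_gap: 0.467
grip_force: 0.0
t: 4.6
eef_pos: [0.4391, 0.2739, 0.0158]
eef_rot: [[-0.974, 0.225, 0.001], [0.225, 0.974, 0.0], [-0.001, 0.0, -1.0]]
force: [-0.4, -0.6, 6.1]
finger_gap: 0.087
grip_force: 58.9
t 4.6 p [0.4391 0.2739 0.0158] yaw 2.9145 q [ 0.3  -0.07 -0.47  1.17 -0.    0.53] F [-0.4 -0.6  6.1] gap 0.087 gf 58.94123911857605 tilt [-0.0008  0.0004]
[0.0019, 0.0033, 0.0088] -0.32
```

```bash
python3 -m inch '[[0,0,0,0],[0,0,0,0],[0,0,0,0]]' 0.04; python3 -m inch '[[0,0,0.007,0],[0,0,0.007,0],[0,0,0.007,0]]'; python3 -m inch '[[0,0,0,0],[0,0,0,0],[0,0,0,0],[0,0,0,0],[0,0,0,0]]' 0
python3 - <<'E'
from h import *
o=[]
for n,x,y in [("top",120,190),("scene",280,140)]:
    im=cap(n)["pixels"][y:y+95,x:x+95,::-1]; o.append(cv2.resize(im,None,fx=4.2,fy=4.2,interpolation=cv2.INTER_CUBIC))
cv2.imwrite("pics/f.png",np.hstack(o))
E
```

```text
t: 4.9
eef_pos: [0.4384, 0.2736, 0.015]
eef_rot: [[-0.974, 0.225, -0.0], [0.225, 0.974, -0.0], [0.0, -0.0, -1.0]]
force: [-0.5, 0.1, 0.4]
finger_gap: 0.471
grip_force: 0.0
t: 5.2
eef_pos: [0.4383, 0.2735, 0.0077]
eef_rot: [[-0.974, 0.225, -0.001], [0.225, 0.974, -0.0], [0.001, -0.001, -1.0]]
force: [0.0, 0.0, 0.9]
finger_gap: 0.469
grip_force: 0.0
t: 5.7
eef_pos: [0.4389, 0.2738, 0.0085]
eef_rot: [[-0.974, 0.225, 0.0], [0.225, 0.974, 0.0], [-0.0, 0.0, -1.0]]
force: [-0.5, -0.8, 2.6]
finger_gap: 0.093
grip_force: 58.7
```

View pics/f.png

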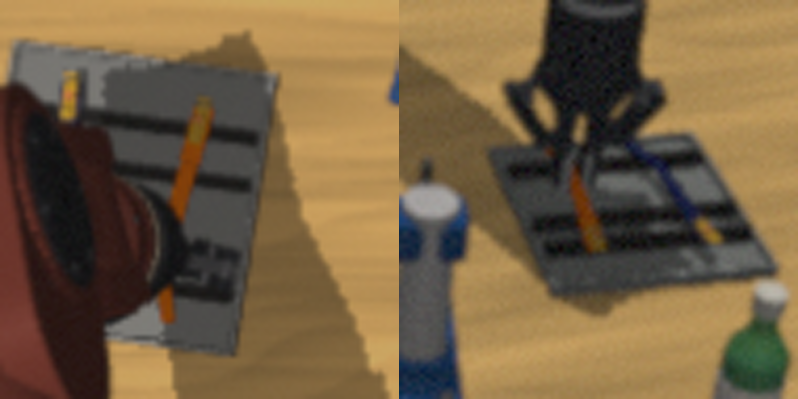

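The fingers have closed on the temple at about (575,170) in the right half. I lift it and measure how it hangs.

```bash
python3 -m inch '[[0,0,-0.02,0],[0,0,-0.05,0],[0,0,-0.09,0],[0,0,-0.12,0],[0,0,-0.12,0]]'; python3 to.py 0.48 0.05 0.128 2.874 then 0.5093 0.0397 0.05 2.874
```

```text
t: 6.3
eef_pos: [0.441, 0.2744, 0.1328]
eef_rot: [[-0.974, 0.225, 0.006], [0.225, 0.974, 0.002], [-0.006, 0.003, -1.0]]
force: [0.6, 0.4, -1.1]
finger_gap: 0.095
grip_force: 58.6
t 6.3 p [0.441  0.2744 0.1328] yaw 2.9144 q [ 0.3  -0.15 -0.33  1.38 -0.    0.53] F [ 0.6  0.4 -1.1] gap 0.095 gf 58.64751219749451 tilt [-0.0058  0.0033]
[-0.0885, -0.2099, 0.0047] 2.31
[-0.1189, -0.2136, 0.0828] 2.31
```

```bash
python3 to.py 0.4513 0.0556 0.12 2.874; python3 -m inch '[[-0.03,-0.05,0.01,2.3],[-0.05,-0.1,0.01,2.3],[-0.06,-0.15,0.01,2.3],[-0.06,-0.2105,0.01,2.3],[-0.06,-0.2105,0.01,2.3],[-0.06,-0.2105,0.01,2.3],[-0.06,-0.2105,0.01,2.3]]'; python3 to.py 0.4513 0.0556 0.0475 2.874
python3 - <<'E'
from h import *
import pickle
C={n:cap(n) for n in("top","scene")}; pickle.dump(C,open("c1.pkl","wb"))
o=[]
for n,x,y in [("top",200,150),("scene",215,120)]:
    im=C[n]["pixels"][y:y+100,x:x+100,::-1]; o.append(cv2.resize(im,None,fx=4,fy=4,interpolation=cv2.INTER_CUBIC))
cv2.imwrite("pics/g.png",np.hstack(o))
E
```

```text
t 6.3 p [0.441  0.2744 0.1328] yaw 2.9144 q [ 0.3  -0.15 -0.33  1.38 -0.    0.53] F [ 0.6  0.4 -1.1] gap 0.095 gf 58.64751219749451 tilt [-0.0058  0.0033]
[-0.0592, -0.2109, 0.0125] 2.31
t: 7.0
eef_pos: [0.4495, 0.0549, 0.1177]
eef_rot: [[-0.964, 0.266, -0.001], [0.266, 0.964, 0.0], [0.001, 0.0, -1.0]]
force: [-0.4, 1.2, 0.2]
finger_gap: 0.092
grip_force: 58.7
t 7.0 p [0.4495 0.0549 0.1177] yaw 2.8727 q [-0.17 -0.35 -0.53  1.39  0.    0.1 ] F [-0.4  1.2  0.2] gap 0.092 gf 58.72746169567108 tilt [0.0006 0.0001]
[-0.0016, 0.0011, 0.0702] -0.08
```

View pics/g.png

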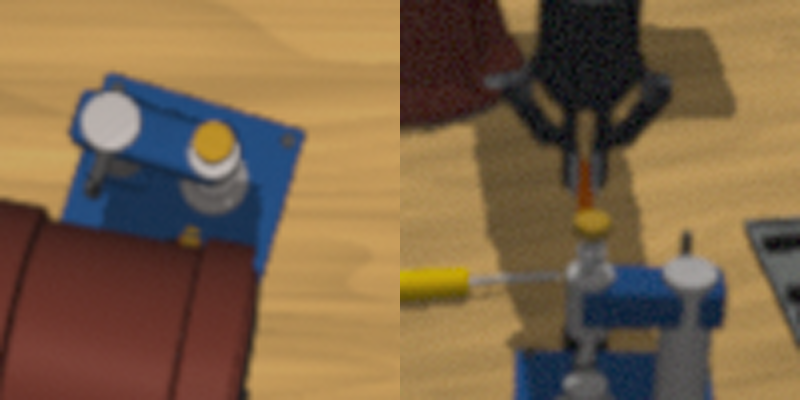

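The temple hangs straight in the fingers, with its brass hinge at (190,237) in the left half. I compare that with the pose I expect.

Run:
```python
from fit import *
C=pickle.load(open("c1.pkl","rb")); t=C["top"]
p=[.4495,.0549,2.8727]
for L in [[-.106,.007,.132],[-.106,-.007,.132],[-.106,0,.132],[-.09,0,.139]]: print(L,w2px(t,tf(p,[L])))
h=t["pixels"][203:213,240:254].astype(int)
for r in h: print(" ".join("%3d,%3d,%3d"%tuple(v) for v in r))
```

```text
[-0.106, 0.007, 0.132] [[251.60380232 206.14788349]]
[-0.106, -0.007, 0.132] [[246.33667481 204.60517441]]
[-0.106, 0, 0.132] [[248.96985507 205.37644144]]
[-0.09, 0, 0.139] [[247.13258105 211.08893506]]
 24, 50, 80  26, 51, 81  26, 50, 80  23, 49, 79  23, 50, 80  24, 50, 80  25, 50, 80  27, 49, 80  33, 52, 81  38, 54, 78  52, 61, 80  60, 66, 81  66, 69, 80  67, 71, 80
 28, 51, 82  25, 51, 80  23, 50, 80  26, 50, 81  26, 51, 82  26, 50, 81  24, 49, 80  27, 50, 81  26, 50, 81  29, 52, 82  29, 51, 79  31, 52, 79  37, 53, 79  37, 54, 79
 26, 50, 81  24, 49, 80  27, 51, 81  25, 50, 81  29, 53, 82  26, 51, 81  29, 50, 80  33, 52, 79  28, 49, 78  27, 50, 80  25, 48, 80  26, 51, 82  26, 51, 80  27, 50, 81
 24, 50, 80  25, 51, 81  25, 50, 80  26, 51, 81  28, 51, 82  31, 52, 80  52, 57, 71  66, 62, 61  59, 60, 65  41, 53, 74  27, 50, 79  27, 51, 81  26, 50, 81  25, 49, 79
 24, 50, 80  25, 50, 81  25, 49, 81  23, 49, 79  29, 51, 80  44, 55, 76  75, 68, 61  99, 80, 44  97, 80, 47  78, 69, 61  42, 55, 75  29, 52, 81  25, 51, 81  27, 50, 81
 28, 51, 81  27, 50, 79  26, 50, 79  22, 47, 77  41, 49, 73  68, 58, 61  88, 71, 49  93, 78, 46  88, 74, 48  72, 65, 56  41, 54, 74  27, 48, 78  29, 50, 81  27, 47, 78
 33, 45, 69  29, 41, 64  30, 41, 59  31, 40, 58  59, 46, 52  91, 64, 39 106, 81, 36 105, 83, 40 100, 78, 39  84, 67, 52  47, 52, 69  34, 46, 72  37, 40, 61  40, 40, 59
 47, 35, 45  44, 32, 40  41, 29, 34  41, 28, 31  64, 38, 28  91, 60, 26 101, 75, 26 107, 82, 30 111, 81, 29  98, 69, 38  62, 49, 54  46, 40, 56  53, 33, 40  54, 31, 35
 59, 32, 29  56, 32, 27  55, 30, 27  54, 29, 25  59, 30, 20  71, 42, 22  75, 52, 26  79, 55, 24  84, 58, 25  78, 50, 26  55, 39, 38  53, 35, 40  61, 32, 29  61, 31, 25
 65, 34, 29  64, 34, 30  61, 32, 26  61, 31, 28  60, 30, 26  61, 33, 25  60, 33, 26  60, 33, 25  60, 34, 25  56, 32, 24  49, 30, 28  60, 31, 29  66, 34, 30  66, 33, 29
```

Run:
```python
from fit import *
C=pickle.load(open("c1.pkl","rb")); t=C["scene"]
p=[.4495,.0549,2.8727]
for x in [.0,-.02,-.04,-.06,-.08,-.09,-.106]: print(x,w2px(t,tf(p,[[x,-.006,.132],[x,0,.132],[x,.006,.132]])).round(1).tolist())
h=t["pixels"].astype(int)
for r in range(152,182): print(r, " ".join("%3d,%3d,%3d"%tuple(v) for v in h[r,256:268]))
```

```text
0.0 [[262.4, 162.7], [260.4, 162.7], [258.5, 162.7]]
-0.02 [[262.6, 166.3], [260.6, 166.2], [258.6, 166.2]]
-0.04 [[262.8, 169.9], [260.7, 169.9], [258.7, 169.8]]
-0.06 [[263.0, 173.6], [260.9, 173.6], [258.8, 173.5]]
-0.08 [[263.1, 177.4], [261.1, 177.4], [259.0, 177.4]]
-0.09 [[263.2, 179.4], [261.1, 179.3], [259.0, 179.3]]
-0.106 [[263.4, 182.5], [261.3, 182.5], [259.2, 182.5]]
152  27, 27, 29  23, 25, 23  40, 34, 31  73, 62, 46  95, 75, 49  99, 81, 55  89, 73, 48  69, 55, 41  36, 32, 29  15, 13, 21  17, 26, 27  20, 19, 29
153  19, 20, 24  19, 19, 20  41, 32, 29  71, 59, 38  97, 80, 51  97, 79, 49  86, 64, 42  61, 54, 41  35, 34, 31  19, 10, 14  28, 27, 26  28, 28, 27
154  28, 22, 27  23, 16, 21  39, 39, 29  75, 62, 40  94, 76, 47  96, 77, 46  84, 69, 44  59, 52, 38  32, 30, 25   9, 18, 14  29, 25, 25  28, 31, 35
155  28, 32, 36  22, 26, 27  37, 32, 35  68, 55, 37  93, 78, 48  97, 79, 50  76, 61, 40  52, 42, 33  25, 23, 25  24, 22, 28  22, 27, 24  17, 11, 18
156  21, 27, 27  26, 25, 29  34, 31, 31  62, 50, 33  90, 73, 48 100, 84, 55  76, 63, 38  47, 46, 37   8, 21, 24  27, 23, 30 
[... 3023 characters left out ...]
  89, 73, 29 102, 81, 21 124, 95, 31 131,102, 37 132,103, 35 124,100, 30 118, 91, 34 108, 85, 35  98, 79, 42
178 107, 88, 56 106, 85, 51  91, 71, 39  87, 71, 39  86, 67, 30  91, 75, 25  95, 77, 26  99, 78, 30  92, 74, 23  88, 70, 27  87, 71, 31  98, 77, 46
179 107, 89, 56 109, 89, 53 103, 85, 52  94, 77, 47  89, 73, 48  86, 72, 42  83, 67, 32  80, 66, 33  81, 67, 40  84, 71, 47  88, 71, 43 103, 83, 53
180 112, 91, 54 109, 85, 54 109, 89, 56 102, 87, 63  99, 85, 70  86, 76, 60  79, 70, 53  76, 68, 51  76, 69, 56  88, 80, 69 100, 85, 64 109, 89, 58
181 115, 91, 59 110, 89, 54 113, 93, 61 108, 98, 83  97, 89, 82  82, 80, 75  82, 81, 78  81, 78, 77  87, 85, 83  94, 91, 86 105, 92, 78 112, 91, 62
```

Both cameras agree that the temple needs about 2.5 mm toward the stand's -y relative to the nominal pose. I lower it here first, then insert.

```bash
python3 -m inch '[[0,0.004,0.03,0],[0,0.004,0.05,0],[0,0.004,0.069,0],[0,0.004,0.069,0],[0,0.004,0.069,0]]'; python3 to.py 0.5087 0.0373 0.0475 2.874 then 0.5087 0.0373 0.041 2.874
```

```text
t: 7.6
eef_pos: [0.4506, 0.0597, 0.0494]
eef_rot: [[-0.965, 0.263, -0.001], [0.263, 0.965, 0.0], [0.001, -0.0, -1.0]]
force: [-0.6, 0.1, 0.1]
finger_gap: 0.094
grip_force: 58.7
t 7.6 p [0.4506 0.0597 0.0494] yaw 2.8757 q [-0.16 -0.31 -0.62  1.26 -0.    0.11] F [-0.6  0.1  0.1] gap 0.094 gf 58.733147978782654 tilt [ 0.0007 -0.0001]
[-0.062, -0.0064, 0.0019] 0.1
[-0.062, -0.0064, 0.0084] 0.1
```

```bash
python3 -m inch '[[-0.005,-0.0064,0.001,0],[-0.02,-0.0064,0.001,0],[-0.04,-0.0064,0.001,0],[-0.055,-0.0064,0.001,0],[-0.062,-0.0064,0.001,0],[-0.062,-0.0064,0.001,0],[-0.062,-0.0064,0.001,0]]'; python3 to.py 0.5087 0.0373 0.041 2.874;  python3 - <<'E'
from h import *
import pickle
C={n:cap(n) for n in("top","scene")}; pickle.dump(C,open("c2.pkl","wb"))
o=[]
for n,x,y in [("top",200,150),("scene",215,140)]:
    im=C[n]["pixels"][y:y+100,x:x+100,::-1]; o.append(cv2.resize(im,None,fx=4,fy=4,interpolation=cv2.INTER_CUBIC))
cv2.imwrite("pics/i.png",np.hstack(o))
E
```

```text
t: 8.3
eef_pos: [0.5086, 0.0364, 0.0485]
eef_rot: [[-0.964, 0.264, -0.0], [0.264, 0.964, -0.0], [0.0, -0.0, -1.0]]
force: [0.3, 0.4, 0.0]
finger_gap: 0.096
grip_force: 58.7
t 8.3 p [0.5086 0.0364 0.0485] yaw 2.8743 q [-0.19 -0.12 -0.46  1.23 -0.    0.08] F [0.3 0.4 0. ] gap 0.096 gf 58.73249709606171 tilt [ 0.0002 -0.0001]
[0.0002, 0.0009, 0.0075] 0.02
```

View pics/i.png

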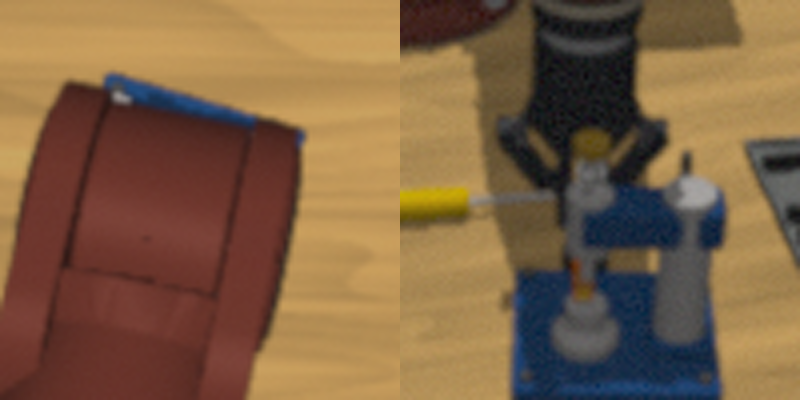

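In the scene half, the hinge sits above the anvil at about (583,290), with the anvil centre at (586,315). I check its lateral position numerically.

Run:
```python
from fit import *
C=pickle.load(open("c2.pkl","rb")); t=C["scene"]
for L in [[.5961,.0159,.19],[.5961,.0159,.05],[.5961,.0159,.062],[.596,.0143,.05]]: print(L,w2px(t,[L]).round(1))
p=[.5086,.0364,2.8743]
for x in [-.06,-.08,-.09,-.106]: print(x,w2px(t,tf(p,[[x,-.007,.062],[x,.007,.062]])).round(1).tolist())
h=t["pixels"].astype(int)
for r in list(range(202,217))+[219,222,225,228]: print(r, " ".join("%3d,%3d,%3d"%tuple(v) for v in h[r,252:272]))
```

```text
[0.5961, 0.0159, 0.19] [[262.9 174.3]]
[0.5961, 0.0159, 0.05] [[261.2 215.3]]
[0.5961, 0.0159, 0.062] [[261.4 212. ]]
[0.596, 0.0143, 0.05] [[260.7 215.4]]
-0.06 [[262.4, 205.6], [257.5, 205.5]]
-0.08 [[262.6, 209.9], [257.7, 209.8]]
-0.09 [[262.7, 212.1], [257.7, 212.0]]
-0.106 [[262.8, 215.7], [257.8, 215.6]]
202 111, 90, 56 113, 92, 56 108, 88, 56  85, 71, 47  67, 63, 58  72, 67, 68  78, 74, 74  83, 82, 84  76, 77, 78  68, 70, 73  66, 66, 71  63, 66, 69  65, 68, 70  59, 58, 65  58, 61, 66  64, 59, 57  73, 63, 55  76, 64, 49  78, 66, 54  76, 67, 55
203 109, 88, 56 109, 91, 55 104, 83, 50  80, 65, 43  58, 50, 49  64, 61, 58  76, 73, 71  80, 78, 75  84, 82, 80  80, 79, 80  75, 75, 75  77, 77, 76  72, 71, 73  78, 74, 76  67, 63, 59  82, 70, 53  92, 77, 51  97, 79, 50 103, 85, 58  99, 81, 51
204 104, 84, 51 102, 83, 52  98, 81, 51  73, 60, 40  46, 39, 35  51, 46, 44  80, 63, 58  88, 68, 65  83, 79, 76  77, 76, 72  81, 81, 79  77, 75, 72  66, 68, 65  60, 62, 57  64, 61, 54  88, 75, 55  95, 77, 47 101, 81, 47 101, 82, 52  97, 77, 49
205 102, 84, 56 104, 85, 54  99, 78, 53  70, 59, 38  40
[... 3148 characters left out ...]
, 89, 89  95, 94, 92  93, 86, 88  87, 84, 85  88, 84, 83  84, 83, 83  86, 84, 82  84, 86, 84  85, 82, 82  81, 81, 79  82, 81, 79  82, 81, 82  88, 87, 86  90, 87, 89  88, 87, 87  65, 69, 79  34, 52, 76  31, 47, 75
225  41, 52, 72  67, 67, 75  80, 77, 74  91, 87, 90  99, 99, 94 100, 98, 99 102, 99, 99 101,101,102 103, 99,102 105,100,101 102,102,100 101, 99, 99  96, 95, 94  98, 97, 96  99, 95, 91  87, 87, 85  78, 79, 79  55, 61, 71  32, 47, 69  28, 49, 73
228  23, 45, 72  25, 43, 68  39, 54, 71  54, 62, 70  71, 75, 77  77, 78, 79  76, 76, 75  85, 83, 82  89, 87, 85  86, 86, 83  85, 83, 83  84, 85, 83  80, 78, 78  78, 79, 77  65, 67, 70  52, 58, 70  32, 47, 69  28, 42, 68  22, 40, 70  25, 49, 73
```

```bash
python3 -m inch '[[-0.0015,0.0025,0.002,0],[-0.0015,0.0025,0.004,0],[-0.0015,0.0025,0.006,0],[-0.0015,0.0025,0.007,0],[-0.0015,0.0025,0.007,0],[-0.0015,0.0025,0.007,0]]'; python3 to.py
```

```text
t: 9.0
eef_pos: [0.5109, 0.0384, 0.0413]
eef_rot: [[-0.964, 0.264, -0.0], [0.264, 0.964, -0.0], [0.0, -0.0, -1.0]]
force: [-0.3, -0.4, -0.9]
finger_gap: 0.098
grip_force: 58.7
t 9.0 p [0.5109 0.0384 0.0413] yaw 2.8742 q [-0.18 -0.11 -0.46  1.22 -0.    0.09] F [-0.3 -0.4 -0.9] gap 0.098 gf 58.732057213783264 tilt [ 0.0001 -0.0001]
```

```bash
python3 -m inch '[[0,0,0.0005,0],[0,0,0.001,0],[0,0,0.001,0]]'; python3 -m inch '[[0,0,0,0],[0,0,0,0],[0,0,0,0]]' 0.03; python3 to.py
```

```text
t: 9.3
eef_pos: [0.5111, 0.0384, 0.0405]
eef_rot: [[-0.964, 0.264, 0.0], [0.264, 0.964, -0.0], [-0.0, -0.0, -1.0]]
force: [-0.6, -0.1, 1.9]
finger_gap: 0.098
grip_force: 58.9
t: 9.6
eef_pos: [0.5109, 0.0384, 0.0402]
eef_rot: [[-0.964, 0.264, -0.0], [0.264, 0.964, -0.0], [0.0, -0.0, -1.0]]
force: [-0.5, -0.1, 0.1]
finger_gap: 0.354
grip_force: 0.0
t 9.6 p [0.5109 0.0384 0.0402] yaw 2.8743 q [-0.18 -0.11 -0.46  1.21 -0.    0.09] F [-0.5 -0.1  0.1] gap 0.354 gf 0.0 tilt [ 0.0001 -0.0001]
```

```bash
python3 -m inch '[[0,0,-0.02,0],[0,0,-0.06,0],[0,0,-0.1,0],[0,0,-0.15,0],[-0.0,-0.05,-0.2,0],[0,-0.1,-0.2,0],[0,-0.15,-0.2,0],[0,-0.2,-0.2,0]]'
python3 - <<'E'
from h import *
import pickle
C={n:cap(n) for n in("top","scene")}; pickle.dump(C,open("c3.pkl","wb"))
o=[]
for n,x,y in [("top",210,160),("scene",230,150)]:
    im=C[n]["pixels"][y:y+75,x:x+66,::-1]; o.append(cv2.resize(im,None,fx=6,fy=6,interpolation=cv2.INTER_CUBIC))
cv2.imwrite("pics/j.png",np.hstack(o))
E
python3 to.py
```

```text
t: 10.4
eef_pos: [0.462, -0.1407, 0.2411]
eef_rot: [[-0.965, 0.263, 0.002], [0.263, 0.965, -0.001], [-0.002, -0.001, -1.0]]
force: [1.0, -0.7, 0.1]
finger_gap: 0.35
grip_force: 0.0
t 10.5 p [ 0.4611 -0.1442  0.2401] yaw 2.8678 q [-0.57 -0.25 -0.23  1.6  -0.   -0.3 ] F [ 0.6  0.  -0.4] gap 0.354 gf 0.0 tilt [-0.0004 -0.0016]
```

View pics/j.png

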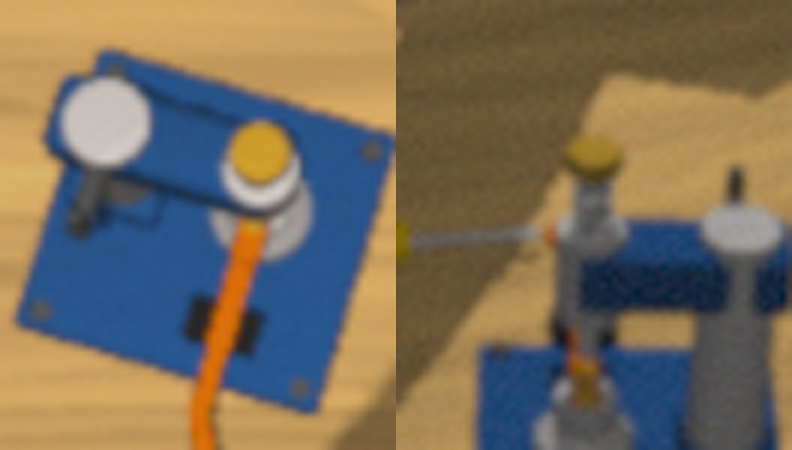

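The temple lies on the rest and anvil in the left half: axis through (226,325) and (250,235), rest centre at about (224,325). I fit it against the stand in this same picture.

```bash
cat > m2.py <<'E'
from fit import *
import sys
C=pickle.load(open(sys.argv[1],"rb")); t=C["top"]; s=C["scene"]
hs=cv2.cvtColor(t["pixels"],cv2.COLOR_RGB2HSV).astype(int)
bx=(228,203,44,58); x,y,w,h=bx; q=hs[y:y+h,x:x+w]
m=((q[...,0]<20)&(q[...,1]>205)&(q[...,2]>90)).astype(float)
print("\n".join("".join("#" if v else "." for v in r) for r in m))
p0=[.5109,.0384,2.874]
p,f=temple_fit([(t,bx,m)],.0548,p0); riv=tf(p,[[-.09,0,.05]])[0]; print("temple",p.round(4),f,"rivet",riv.round(4))
# stand: blue plate hull edges -> minAreaRect style fit with plate polygon in top
blue=((hs[...,0]>95)&(hs[...,0]<125)&(hs[...,1]>120)&(hs[...,2]>60))
b2=(205,160,75,75); X,Y,W,H=b2; mb=blue[Y:Y+H,X:X+W].astype(np.uint8)
mb=cv2.morphologyEx(mb,cv2.MORPH_OPEN,np.ones((3,3)))
hull=cv2.convexHull(np.argwhere(mb)[:,::-1].astype(np.int32)).reshape(-1,2)
hm=np.zeros((H,W),np.uint8); cv2.fillPoly(hm,[hull],1); hm=hm.astype(float)
wt=np.ones((H,W)); wt[:32,:22]=0   # column region
co=np.array([[55,97,16],[55,-53,16],[-85,-53,16],[-85,97,16]])/1e3
cost=lambda p:((poly(t,tf(p,co),b2)-hm)**2*wt).sum()
best=min((minimize(cost,np.array([.5961,.0159,-.268])+d,method="Nelder-Mead",options=dict(initial_simplex=np.array([.5961,.0159,-.268])+d+np.array([[0,0,0],[.004,0,0],[0,.004,0],[0,0,.03]]))) for d in ([0,0,0],[.002,-.002,.01])),key=lambda r:r.fun)
print("stand top-plate",best.x.round(4),best.fun)
yel=(hs[...,0]>15)&(hs[...,0]<30)&(hs[...,1]>150); v,u=np.nonzero(yel[178:192,246:262]); print("brass top",px2w(t,[u.mean()+246,v.mean()+178],.19).round(4))
dr=riv[:2]-best.x[:2]; c,sn=np.cos(-.268),np.sin(-.268); print("rivet err local vs plate (mm)",1e3*np.array([c*dr[0]+sn*dr[1],-sn*dr[0]+c*dr[1]]))
E
python3 m2.py c3.pkl
```

```text
.....................###....................
.....................###....................
....................####....................
....................###.....................
....................###.....................
....................###.....................
...................###......................
...................###......................
..................####......................
.................#####......................
.................#####......................
.................#####......................
................######......................
................#####.......................
.................####.......................
.................###........................
.................##.........................
................###.........................
................###.........................
................##..........................
...............###..........................
...............###..........................
...............###..........................
..............####..........................
..............###...
[... 1039 characters left out ...]
....................
............................................
............................................
............................................
............................................
............................................
............................................
............................................
............................................
............................................
............................................
temple [0.5119 0.04   2.8827] 23.426851211072666 rivet [0.5989 0.0169 0.05  ]
stand top-plate [ 0.596   0.0191 -0.2485] 167.11020376778163
brass top [[0.5949 0.0171 0.19  ]]
rivet err local vs plate (mm) [ 3.42793017 -1.33818874]
```

```bash
cat > m3.py <<'E'
from fit import *
import sys
from scipy.ndimage import map_coordinates
C=pickle.load(open(sys.argv[1],"rb")); t=C["top"]; p=list(map(float,sys.argv[2:5]))
I=t["pixels"].astype(float)
def prof(L):
    q=w2px(t,tf(p,L)); return np.array([map_coordinates(I[...,k],[q[:,1],q[:,0]],order=1) for k in range(3)])
z=.0548 if len(sys.argv)<6 else float(sys.argv[5])
sx=np.arange(30,62,1.); L=np.c_[sx,(sx-14)*b/a,sx*0+z*1e3]/1e3
print("ear x / B"); P=prof(L); print([(int(x),int(v)) for x,v in zip(sx,P[2])])
print("ear len end should be 46")
for X in [-50,-30,-10,5]:
    sy=np.arange(-12,12.1,1.); P=prof(np.c_[sy*0+X,sy,sy*0+z*1e3]/1e3); d=P[0]-P[2]; w=np.clip(d-d.min()-.5*(d.max()-d.min()),0,None); print(X,"centre y",(w*sy).sum()/w.sum())
E
python3 m3.py c3.pkl .5119 .04 2.8827; python3 m3.py c0.pkl .43797 .27839 2.92054 .0225
```

```text
ear x / B
[(30, 10), (31, 10), (32, 10), (33, 10), (34, 10), (35, 10), (36, 10), (37, 10), (38, 10), (39, 10), (40, 10), (41, 10), (42, 10), (43, 10), (44, 12), (45, 25), (46, 38), (47, 55), (48, 74), (49, 89), (50, 95), (51, 100), (52, 101), (53, 101), (54, 101), (55, 101), (56, 101), (57, 100), (58, 99), (59, 98), (60, 98), (61, 98)]
ear len end should be 46
-50 centre y 0.24912292785693763
-30 centre y 0.1632616548361846
-10 centre y 0.3729842874527544
5 centre y 0.2689395470346218
ear x / B
[(30, 10), (31, 10), (32, 10), (33, 10), (34, 10), (35, 10), (36, 10), (37, 10), (38, 10), (39, 10), (40, 10), (41, 10), (42, 14), (43, 31), (44, 49), (45, 70), (46, 92), (47, 110), (48, 113), (49, 116), (50, 117), (51, 117), (52, 116), (53, 114), (54, 113), (55, 106), (56, 96), (57, 87), (58, 100), (59, 113), (60, 114), (61, 103)]
ear len end should be 46
-50 centre y -0.31902608738680643
-30 centre y -0.35421432394383146
-10 centre y -0.4292766061400218
5 centre y -0.6631586546491429
```

Run:
```python
from fit import *
from scipy.ndimage import map_coordinates
C=pickle.load(open("c3.pkl","rb")); t=C["top"]; I=t["pixels"].astype(float)
def prof(L,p=(.5961,.0165,-.268)):
    q=w2px(t,tf(p,np.array(L)/1e3)); return [int(v) for v in map_coordinates(I[...,2],[q[:,1],q[:,0]],order=1)]
sx=np.arange(-90,-30,2.)
for y in (-13,12): print(y,list(zip(sx.astype(int),prof([[x,y,50] for x in sx]))))
sy=np.arange(-30,31,2.)
print(list(zip(sy.astype(int),prof([[-57,y,50] for y in sy]))))
# plate edges z=16
for y in (-40,60,80): print("plate -x",y,list(zip(range(-95,-73,2),prof([[x,y,16] for x in range(-95,-73,2)]))))
for x in (-60,-20,20): print("plate -y",x,list(zip(range(-63,-41,2),prof([[x,y,16] for y in range(-63,-41,2)]))))
for y in (-40,-30): print("plate +x",y,list(zip(range(45,67,2),prof([[x,y,16] for x in range(45,67,2)]))))
for x in (-60,-50): print("plate +y",x,list(zip(range(87,109,2),prof([[x,y,16] for y in range(87,109,2)]))))
```

```text
-13 [(np.int64(-90), 98), (np.int64(-88), 105), (np.int64(-86), 125), (np.int64(-84), 137), (np.int64(-82), 142), (np.int64(-80), 143), (np.int64(-78), 142), (np.int64(-76), 139), (np.int64(-74), 132), (np.int64(-72), 112), (np.int64(-70), 81), (np.int64(-68), 57), (np.int64(-66), 54), (np.int64(-64), 56), (np.int64(-62), 55), (np.int64(-60), 51), (np.int64(-58), 50), (np.int64(-56), 53), (np.int64(-54), 58), (np.int64(-52), 74), (np.int64(-50), 98), (np.int64(-48), 124), (np.int64(-46), 137), (np.int64(-44), 139), (np.int64(-42), 140), (np.int64(-40), 140), (np.int64(-38), 139), (np.int64(-36), 138), (np.int64(-34), 137), (np.int64(-32), 138)]
12 [(np.int64(-90), 95), (np.int64(-88), 105), (np.int64(-86), 121), (np.int64(-84), 137), (np.int64(-82), 142), (np.int64(-80), 143), (np.int64(-78), 142), (np.int64(-76), 141), (np.int64(-74), 128), (np.int64(-72), 102), (np.int64(-70), 62), (np.int64(-68), 42), (np.int64(-66), 36), (np.int64(-64), 37), (np.int64(-62), 38), (np.int64(-60), 38), (np.int64(-58), 37), (np.int64(-56), 37), (np.int64(-54), 46), (np.int64(-52), 67), (np.int64(-50)
[... 1517 characters left out ...]
), (-45, 140), (-43, 141)]
plate -y 20 [(-63, 95), (-61, 95), (-59, 95), (-57, 95), (-55, 95), (-53, 100), (-51, 112), (-49, 128), (-47, 135), (-45, 137), (-43, 138)]
plate +x -40 [(45, 99), (47, 111), (49, 122), (51, 118), (53, 106), (55, 100), (57, 100), (59, 101), (61, 102), (63, 101), (65, 99)]
plate +x -30 [(45, 137), (47, 135), (49, 129), (51, 118), (53, 106), (55, 100), (57, 100), (59, 101), (61, 100), (63, 98), (65, 96)]
plate +y -60 [(87, 138), (89, 138), (91, 137), (93, 134), (95, 125), (97, 110), (99, 97), (101, 89), (103, 87), (105, 87), (107, 88)]
plate +y -50 [(87, 138), (89, 139), (91, 139), (93, 136), (95, 127), (97, 111), (99, 98), (101, 94), (103, 94), (105, 94), (107, 94)]
```

Measured in the same picture against the rest and plate, the rivet is about 2.5 mm along +x and 0 mm sideways from the punch axis, which is within tolerance. Next is the mallet.

```bash
python3 to.py 0.5374 -0.2926 0.1 -3.0166
```

```text
t 10.5 p [ 0.4611 -0.1442  0.2401] yaw 2.8678 q [-0.57 -0.25 -0.23  1.6  -0.   -0.3 ] F [ 0.6  0.  -0.4] gap 0.354 gf 0.0 tilt [-0.0004 -0.0016]
[-0.1136, -0.122, 0.1404] -22.85
```

```bash
python3 -m inch '[[-0.04,-0.043,0.02,-8],[-0.07,-0.08,0.05,-16],[-0.1,-0.11,0.08,-22.9],[-0.1136,-0.122,0.12,-22.9],[-0.1136,-0.122,0.14,-22.9],[-0.1136,-0.122,0.14,-22.9],[-0.1136,-0.122,0.14,-22.9],[-0.1136,-0.122,0.14,-22.9]]' 0.06; python3 to.py 0.5374 -0.2926 0.023 -3.0166
python3 - <<'E'
from h import *
o=[]
for n,x,y in [("top",310,170),("scene",105,140)]:
    im=cap(n)["pixels"][y:y+110,x:x+90,::-1]; o.append(cv2.resize(im,None,fx=4.4,fy=4.4,interpolation=cv2.INTER_CUBIC))
cv2.imwrite("pics/k.png",np.hstack(o))
E
```

```text
t: 11.3
eef_pos: [0.5406, -0.2867, 0.1027]
eef_rot: [[-0.991, -0.133, 0.002], [-0.133, 0.991, -0.002], [-0.002, -0.002, -1.0]]
force: [0.3, 0.2, 1.1]
finger_gap: 0.702
grip_force: 0.0
t 11.3 p [ 0.5406 -0.2867  0.1027] yaw -3.0085 q [-0.7   0.15 -0.09  1.33  0.   -0.83] F [0.3 0.2 1.1] gap 0.702 gf 0.0 tilt [-0.0021 -0.0023]
[0.0042, -0.0052, 0.0797] 0.47
```

View pics/k.png

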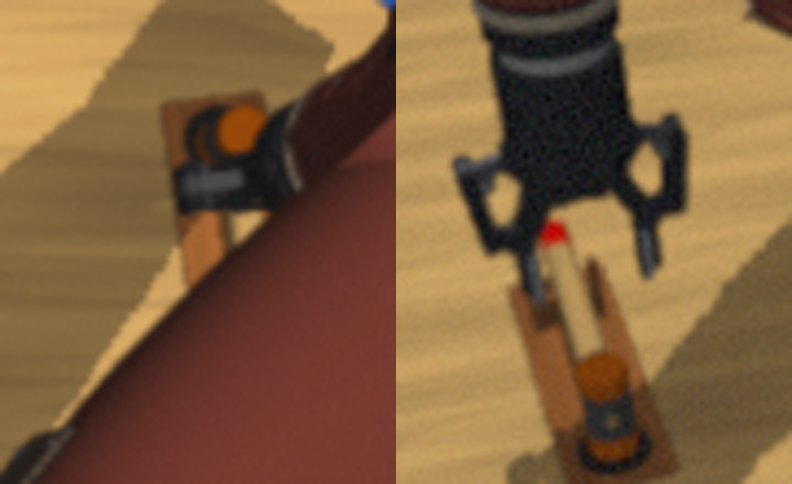

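The open fingers straddle the handle in line with it (scene half, fingers at (540,280) and (648,260)), and the head is clear. I go down and grip.

```bash
python3 -m inch '[[0,0,0.03,0],[0,0,0.055,0],[0,0,0.07,0],[0,0,0.077,0],[0,0,0.077,0],[0,0,0.077,0]]'; python3 -m inch '[[0,0,0,0],[0,0,0,0],[0,0,0,0],[0,0,0,0],[0,0,0,0],[0,0,0,0]]' 0; python3 to.py
```

```text
t: 12.0
eef_pos: [0.5404, -0.2873, 0.0245]
eef_rot: [[-0.991, -0.132, 0.001], [-0.132, 0.991, -0.001], [-0.001, -0.001, -1.0]]
force: [1.5, -0.2, 0.0]
finger_gap: 0.702
grip_force: 0.0
t: 12.6
eef_pos: [0.5404, -0.2877, 0.0243]
eef_rot: [[-0.991, -0.132, 0.002], [-0.132, 0.991, -0.002], [-0.001, -0.002, -1.0]]
force: [-0.3, -3.1, 5.8]
finger_gap: 0.223
grip_force: 59.6
t 12.6 p [ 0.5404 -0.2877  0.0243] yaw -3.0091 q [-0.7   0.21 -0.17  1.19 -0.   -0.83] F [-0.3 -3.1  5.8] gap 0.223 gf 59.62556183338165 tilt [-0.0012 -0.0021]
```

```bash
python3 -m inch '[[0,0,-0.02,0],[0,0,-0.05,0],[0,0,-0.1,0],[0,0,-0.15,0],[0,0,-0.2,0],[0,0,-0.23,0],[0,0,-0.23,0],[0,0,-0.23,0]]'; python3 to.py
python3 - <<'E'
from h import *
import pickle
C={n:cap(n) for n in("top","scene")}; pickle.dump(C,open("c4.pkl","wb"))
s=robot.sense(); p=s["eef_pos"]; R=s["eef_rot"]; 
o=[]
for n,x,y in [("top",320,130),("scene",90,60)]:
    h=cv2.cvtColor(C[n]["pixels"],cv2.COLOR_RGB2HSV).astype(int); m=(h[...,0]<16)&(h[...,0]>4)&(h[...,1]>190)&(h[...,2]>60); m[:, :330 if n=="top" else 60]=0; m[:, 420 if n=="top" else 200:]=0
    k,l,st,ce=cv2.connectedComponentsWithStats(m.astype(np.uint8)); print(n,[(q[4],np.round(c2,1)) for q,c2 in zip(st[1:],ce[1:]) if q[4]>25])
    for dz in (.032+.019,-.032+.019): print(" exp",w2px(C[n],[np.array(p)-.045*R[:,0]+[0,0,dz]]))
    im=C[n]["pixels"][y:y+110,x:x+90,::-1]; o.append(cv2.resize(im,None,fx=4.4,fy=4.4,interpolation=cv2.INTER_CUBIC))
cv2.imwrite("pics/l.png",np.hstack(o))
E
```

```text
t: 13.4
eef_pos: [0.5398, -0.2867, 0.2529]
eef_rot: [[-0.991, -0.132, 0.0], [-0.132, 0.991, 0.0], [-0.0, 0.0, -1.0]]
force: [-0.6, 1.2, -2.5]
finger_gap: 0.221
grip_force: 59.9
t 13.4 p [ 0.5398 -0.2867  0.2529] yaw -3.0093 q [-0.7   0.15  0.18  1.61  0.   -0.83] F [-0.6  1.2 -2.5] gap 0.221 gf 59.93489384651184 tilt [-0.0001  0.    ]
top [(np.int32(122), array([386.5, 186.5]))]
 exp [[389.09157917 184.25123355]]
 exp [[380.41827858 188.78356527]]
scene [(np.int32(118), array([142.9, 151.1])), (np.int32(37), array([145.9, 171. ])), (np.int32(62), array([ 74.9, 331.9]))]
 exp [[142.70499979 148.94694786]]
 exp [[146.31306719 171.71287919]]
```

View pics/l.png

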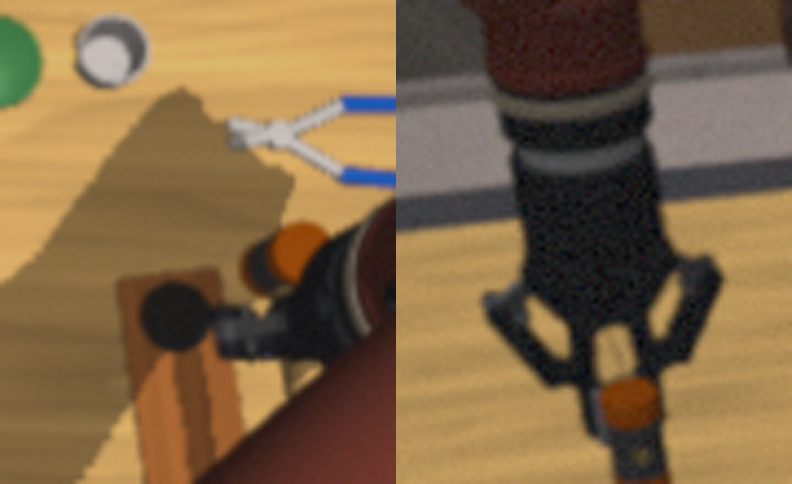

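The mallet is held level, its head at (300,252) in the left half where I expect it. I carry it over the punch.

```bash
python3 to.py 0.5514 0.0106 0.2529 -3.0093; python3 -m inch '[[-0.01,0.04,0,0],[-0.02,0.08,0,0],[-0.03,0.13,0,0],[-0.04,0.18,0,0],[-0.045,0.23,0,0],[-0.0508,0.27,0,0],[-0.0508,0.293,0,0],[-0.0508,0.293,0,0]]'; python3 -m inch '[[0,0,0,0],[0,0,0,0]]'; python3 to.py 0.5514 0.0106 0.228 -3.0093;  python3 - <<'E'
from h import *
import pickle
C={n:cap(n) for n in("top","scene")}; pickle.dump(C,open("c5.pkl","wb"))
s=robot.sense(); p=s["eef_pos"]; R=s["eef_rot"]; 
h=cv2.cvtColor(C["top"]["pixels"],cv2.COLOR_RGB2HSV).astype(int)
for n,b in [("top",(230,150,60,60)),("scene",(235,110,60,90))]:
    x,y,w,hh=b; h=cv2.cvtColor(C[n]["pixels"][y:y+hh,x:x+w],cv2.COLOR_RGB2HSV).astype(int)
    m=(h[...,0]<15)&(h[...,0]>4)&(h[...,1]>190)&(h[...,2]>60); my=(h[...,0]>=17)&(h[...,0]<30)&(h[...,1]>150)
    for mm in (m,my):
        k,l,st,ce=cv2.connectedComponentsWithStats(mm.astype(np.uint8)); print(n,[(q[4],np.round(c2+[x,y],1).tolist()) for q,c2 in zip(st[1:],ce[1:]) if q[4]>15])
    for dz in (.051,-.013): print(" exp",w2px(C[n],[np.array(p)-.045*R[:,0]+[0,0,dz]]))
E
```

```text
t 13.5 p [ 0.5391 -0.2862  0.2509] yaw -3.0093 q [-0.7   0.15  0.18  1.61  0.   -0.83] F [ 0.2  0.1 -1.8] gap 0.217 gf 59.91971254348755 tilt [0.0021 0.0024]
[-0.0514, 0.2926, -0.0014] 0.0
t: 14.3
eef_pos: [0.5501, 0.0136, 0.2513]
eef_rot: [[-0.991, -0.136, -0.003], [-0.136, 0.991, 0.001], [0.003, 0.002, -1.0]]
force: [-0.3, -0.3, -1.7]
finger_gap: 0.222
grip_force: 59.8
t: 14.5
eef_pos: [0.5511, 0.0096, 0.252]
eef_rot: [[-0.991, -0.131, -0.002], [-0.131, 0.991, 0.0], [0.002, 0.0, -1.0]]
force: [0.8, -0.3, -1.0]
finger_gap: 0.225
grip_force: 59.8
t 14.5 p [0.5511 0.0096 0.252 ] yaw -3.0102 q [-0.22 -0.04 -0.01  1.6  -0.   -0.35] F [ 0.8 -0.3 -1. ] gap 0.225 gf 59.763911962509155 tilt [0.0015 0.0002]
[-0.0005, 0.0009, 0.024] -0.05
top []
top []
 exp [[253.7138253  175.95741207]]
 exp [[253.75053546 181.07514679]]
scene [(np.int32(97), [263.0, 138.3]), (np.int32(39), [262.2, 157.6])]
scene [(np.int32(46), [262.8, 175.5])]
 exp [[264.07695418 136.11375588]]
 exp [[263.22610315 158.21144014]]
```

```bash
python3 -m inch '[[0,0.001,0.03,0],[0,0.001,0.03,0],[0,0.001,0.067,0],[0,0.001,0.067,0]]'; python3 -m inch '[[0,0,-0.045,0],[0,0,-0.045,0],[0,0,-0.045,0]]'; python3 to.py
```

```text
t: 15.0
eef_pos: [0.5506, 0.0107, 0.1846]
eef_rot: [[-0.991, -0.131, -0.002], [-0.131, 0.991, -0.0], [0.002, 0.0, -1.0]]
force: [-4.1, -0.4, 6.4]
finger_gap: 0.224
grip_force: 63.3
t: 15.3
eef_pos: [0.5521, 0.0107, 0.2331]
eef_rot: [[-0.991, -0.131, 0.003], [-0.131, 0.991, -0.001], [-0.003, -0.001, -1.0]]
force: [-0.5, -0.1, -2.3]
finger_gap: 0.228
grip_force: 62.4
t 15.3 p [0.5521 0.0107 0.2331] yaw -3.01 q [-0.22 -0.05 -0.05  1.56 -0.   -0.35] F [-0.5 -0.1 -2.3] gap 0.228 gf 62.37534284591675 tilt [-0.0026 -0.0011]
```

```bash
python3 -m inch '[[0,0,0.01,0],[0,0,0.047,0],[0,0,0.047,0]]'; python3 -m inch '[[0,0,-0.047,0],[0,0,-0.047,0],[0,0,-0.047,0]]'; python3 -m inch '[[0,0,0.01,0],[0,0,0.049,0],[0,0,0.049,0]]';  python3 -m inch '[[0,0,-0.049,0],[0,0,-0.069,0],[0,0,-0.069,0],[0,0,-0.069,0]]'; python3 to.py
```

```text
t: 15.6
eef_pos: [0.5494, 0.0114, 0.18]
eef_rot: [[-0.991, -0.132, -0.005], [-0.132, 0.991, 0.001], [0.005, 0.001, -1.0]]
force: [-4.5, 0.9, 7.0]
finger_gap: 0.229
grip_force: 67.0
t: 15.9
eef_pos: [0.5514, 0.0112, 0.2309]
eef_rot: [[-0.991, -0.132, 0.0], [-0.132, 0.991, -0.0], [-0.0, -0.0, -1.0]]
force: [0.1, -0.4, -1.3]
finger_gap: 0.224
grip_force: 66.0
t: 16.2
eef_pos: [0.5487, 0.0117, 0.1768]
eef_rot: [[-0.991, -0.132, -0.007], [-0.132, 0.991, 0.001], [0.006, 0.002, -1.0]]
force: [-8.4, 0.2, 6.9]
finger_gap: 0.22
grip_force: 70.1
t: 16.6
eef_pos: [0.5508, 0.0115, 0.2492]
eef_rot: [[-0.991, -0.132, -0.002], [-0.132, 0.991, 0.0], [0.002, 0.001, -1.0]]
force: [-0.4, 0.3, -1.8]
finger_gap: 0.222
grip_force: 69.1
t 16.6 p [0.5508 0.0115 0.2492] yaw -3.0093 q [-0.22 -0.04 -0.02  1.6  -0.   -0.35] F [-0.4  0.3 -1.8] gap 0.222 gf 69.07613754272461 tilt [0.002  0.0007]
```

Run:
```python
from h import *
import pickle
C={n:cap(n) for n in("top","scene")}; pickle.dump(C,open("c6.pkl","wb"))
s=robot.sense(); p=s["eef_pos"]; R=s["eef_rot"]
n="scene"; b=(235,110,60,90)
x,y,w,hh=b; h=cv2.cvtColor(C[n]["pixels"][y:y+hh,x:x+w],cv2.COLOR_RGB2HSV).astype(int)
m=(h[...,0]<15)&(h[...,0]>4)&(h[...,1]>190)&(h[...,2]>60); my=(h[...,0]>=17)&(h[...,0]<30)&(h[...,1]>150)
for mm in (m,my):
    k,l,st,ce=cv2.connectedComponentsWithStats(mm.astype(np.uint8)); print(n,[(q[4],np.round(c2+[x,y],1).tolist()) for q,c2 in zip(st[1:],ce[1:]) if q[4]>15])
for a in (0,.1,.2,.3):
    ca,sa=np.cos(a),np.sin(a); f=-np.array(R[:,0]); g=np.array(p)+[0,0,.019]
    print(a,[w2px(C[n],[g+f*(.045*ca-dz*sa)+np.array([0,0,1])*(.045*sa+dz*ca)]).round(1).tolist() for dz in (.032,-.032)])
A=pickle.load(open("c5.pkl","rb"))
ims=[c["scene"]["pixels"][115:235,230:296,::-1] for c in (A,C)]
cv2.imwrite("pics/n.png",np.hstack([cv2.resize(i,None,fx=5,fy=5,interpolation=cv2.INTER_CUBIC) for i in ims]))
```

```text
scene [(np.int32(82), [262.3, 133.4]), (np.int32(48), [263.9, 153.3])]
scene [(np.int32(47), [262.6, 175.8])]
0 [[[264.8, 137.3]], [[263.9, 159.3]]]
0.1 [[[264.3, 135.1]], [[264.4, 158.3]]]
0.2 [[[263.7, 133.0]], [[264.9, 157.1]]]
0.3 [[[263.0, 131.0]], [[265.3, 155.7]]]
```

View pics/n.png

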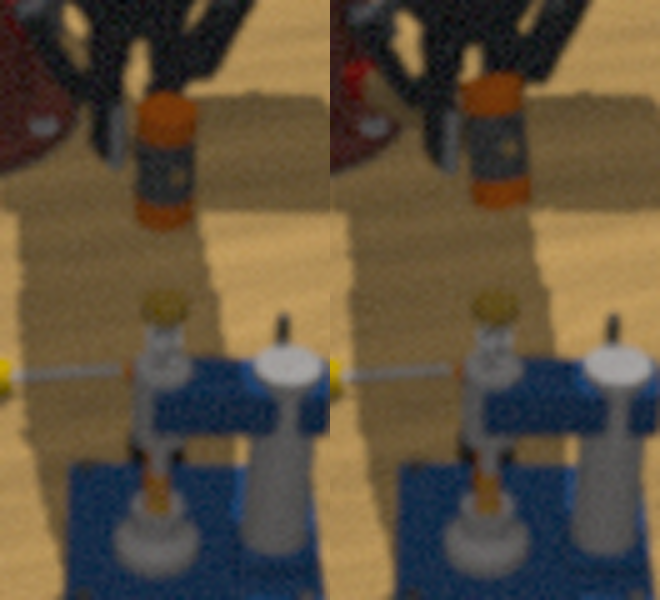

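Right half: the mallet head has been knocked up to a tilt of roughly 0.2–0.3 rad in the grip (head at (497,140), red end showing at (357,85)). I check numerically whether the rivet moved.

Run:
```python
from h import *
import pickle
A=[pickle.load(open(f,"rb"))["scene"] for f in("c5.pkl","c6.pkl")]
print([w2px(A[0],[[.598,.017,z]]).round(1).tolist() for z in(.050,.0565,.058,.062,.074)])
for c in A:
    for r in range(203,219): print(r," ".join("%3d,%3d,%3d"%tuple(v) for v in c["pixels"][r,257:266]))
    print()
```

```text
[[[261.8, 215.7]], [[261.9, 213.9]], [[261.9, 213.5]], [[261.9, 212.4]], [[262.1, 209.0]]]
203  55, 57, 55  72, 69, 69  83, 80, 76  83, 79, 76  76, 73, 72  78, 77, 77  80, 75, 75  73, 72, 75  73, 72, 70
204  50, 45, 49  64, 59, 58  77, 68, 66  81, 77, 73  80, 79, 76  80, 80, 79  73, 73, 74  71, 69, 67  62, 60, 61
205  24, 20, 20  46, 40, 27  79, 59, 52  82, 72, 66  83, 78, 81  83, 79, 79  67, 67, 66  50, 49, 51  35, 36, 31
206  17, 26, 23  39, 27, 19  72, 47, 30  84, 69, 65  84, 80, 77  80, 78, 75  62, 59, 64  38, 40, 40  26, 16, 16
207  19, 26, 41  43, 34, 35  70, 48, 36  85, 69, 65  86, 84, 82  77, 76, 74  63, 60, 61  38, 42, 48  20, 24, 41
208  20, 32, 57  47, 40, 49  76, 55, 49  82, 70, 61  84, 81, 79  82, 76, 78  59, 61, 66  34, 44, 58  16, 37, 62
209  33, 45, 68  56, 45, 55  81, 54, 38  95, 69, 57  90, 74, 69  87, 75, 70  66, 59, 61  37, 43, 63  24, 41, 69
210  27, 44, 65  60, 43, 46  88, 52, 33  98, 65, 38  97, 76, 52  94, 69, 48  73, 54, 46  51, 48, 64  24, 41, 70
211  29, 43, 65  59, 44, 47  89, 53, 26  95, 61, 15 102, 71, 32  97, 70, 32  79, 52, 40  48, 48, 63  21, 46, 66
2
[... 1875 characters left out ...]
, 46  53, 49, 58  39, 54, 73
213  52, 59, 74  70, 61, 61  85, 62, 41  97, 64, 28  98, 69, 30  98, 67, 33  90, 66, 46  76, 69, 71  56, 63, 75
214  79, 80, 86  87, 79, 79  94, 68, 54  99, 69, 34 102, 67, 41  98, 67, 33  96, 73, 47  95, 83, 79  84, 85, 88
215  89, 90, 90  88, 81, 78  96, 69, 52  98, 71, 31  97, 71, 30  97, 70, 23  94, 65, 40  95, 80, 73  91, 88, 91
216  90, 88, 90  92, 82, 77  97, 73, 52 101, 73, 33 100, 77, 29  99, 75, 33  98, 71, 44  96, 84, 76  95, 90, 89
217  84, 84, 85  88, 81, 81  93, 74, 65  99, 77, 51  99, 81, 49  89, 74, 48  96, 76, 57  95, 82, 78  90, 86, 87
218  78, 77, 77  86, 86, 84  90, 81, 77  87, 81, 72  89, 82, 75  84, 79, 68  88, 78, 75  84, 81, 80  80, 81, 80
```

Run:
```python
from h import *
import pickle
B=[pickle.load(open(f,"rb"))["scene"]["pixels"].astype(float) for f in("c3.pkl","c5.pkl")]
Aft=[cap("scene")["pixels"].astype(float) for _ in range(12)]
for nm,S in (("before",B),("after",Aft)):
    m=np.mean(S,0)[206:219,260:263]; g=m[...,1].sum(1)/m[...,0].sum(1); print(nm,np.round(g,3)); w=np.clip(.75-g[4:10],0,None); print((w*np.arange(210,216)).sum()/w.sum())
print(robot.sense()["t"])
```

```text
before [0.881 0.896 0.864 0.76  0.68  0.682 0.68  0.683 0.716 0.744 0.757 0.8
 0.914]
211.82450124672945
after [0.927 0.924 0.918 0.827 0.719 0.708 0.724 0.694 0.674 0.723 0.75  0.795
 0.909]
212.72349007330362
17.3
```

The copper ring in the averaged pictures moved down about 1 px, roughly 4 mm, so the rivet is home or nearly so. I can't confirm the last half millimetre. I put the mallet back in the cradle, where the saddle will straighten it, and regrip nearer the head for a surer blow.

```bash
python3 to.py 0.5404 -0.2875 0.249 -3.0091; python3 -m inch '[[0.01,-0.04,0,0],[0.02,-0.08,0,0],[0.03,-0.13,0,0],[0.04,-0.18,0,0],[0.045,-0.23,0,0],[0.05,-0.27,0,0],[0.05,-0.295,0,0],[0.05,-0.295,0,0]]'; python3 -m inch '[[0,0,0,0],[0,0,0,0]]'; python3 to.py 0.5404 -0.2875 0.0245 -3.0091
```

```text
t 17.3 p [0.5513 0.0114 0.2511] yaw -3.0093 q [-0.22 -0.04 -0.01  1.6  -0.   -0.35] F [ 0.3  0.4 -0.6] gap 0.224 gf 69.07555818557739 tilt [-0.0001 -0.0001]
[0.0502, -0.2948, 0.0022] -0.01
t: 18.1
eef_pos: [0.5401, -0.291, 0.2502]
eef_rot: [[-0.992, -0.128, -0.001], [-0.128, 0.992, -0.0], [0.001, -0.0, -1.0]]
force: [0.5, 0.3, -1.6]
finger_gap: 0.221
grip_force: 69.0
t: 18.3
eef_pos: [0.5407, -0.2868, 0.2512]
eef_rot: [[-0.991, -0.133, 0.0], [-0.133, 0.991, 0.0], [-0.0, 0.0, -1.0]]
force: [-0.4, 0.4, -0.8]
finger_gap: 0.224
grip_force: 69.0
t 18.3 p [ 0.5407 -0.2868  0.2512] yaw -3.0085 q [-0.7   0.15  0.18  1.6   0.   -0.83] F [-0.4  0.4 -0.8] gap 0.224 gf 68.96559476852417 tilt [-0.0001  0.0001]
[0.0004, -0.0007, 0.2267] 0.04
```

```bash
python3 -m inch '[[0,-0.0007,0.05,0],[0,-0.0007,0.1,0],[0,-0.0007,0.13,0],[0,-0.0007,0.15,0],[0,-0.0007,0.17,0],[0,-0.0007,0.18,0],[0,-0.0007,0.19,0],[0,-0.0007,0.2,0]]'; python3 -m inch '[[0,0,0.006,0],[0,0,0.012,0],[0,0,0.017,0],[0,0,0.022,0],[0,0,0.026,0],[0,0,0.026,0],[0,0,0.026,0]]'; python3 to.py
```

```text
t: 19.1
eef_pos: [0.5414, -0.2884, 0.0516]
eef_rot: [[-0.991, -0.133, 0.001], [-0.133, 0.991, -0.001], [-0.001, -0.001, -1.0]]
force: [2.1, -0.4, 3.0]
finger_gap: 0.22
grip_force: 69.5
t: 19.8
eef_pos: [0.5415, -0.2887, 0.026]
eef_rot: [[-0.991, -0.132, 0.002], [-0.132, 0.991, -0.001], [-0.001, -0.001, -1.0]]
force: [4.1, -0.3, 3.2]
finger_gap: 0.23
grip_force: 69.2
t 19.8 p [ 0.5415 -0.2887  0.026 ] yaw -3.009 q [-0.7   0.21 -0.16  1.2   0.   -0.84] F [ 4.1 -0.3  3.2] gap 0.23 gf 69.2047119140625 tilt [-0.0015 -0.0012]
```

```bash
python3 -m inch '[[0,0,0,0],[0,0,0,0],[0,0,0,0],[0,0,0.002,0],[-0.011,0,0.002,0],[-0.011,0,0.002,0],[-0.011,0,0.002,0]]' 0.06; python3 to.py; python3 -m inch '[[0,0,0,0],[0,0,0,0],[0,0,0,0],[0,0,0,0],[0,0,0,0],[0,0,0,0]]' 0; python3 to.py
```

```text
t: 20.5
eef_pos: [0.552, -0.2868, 0.023]
eef_rot: [[-0.991, -0.132, -0.0], [-0.132, 0.991, -0.0], [0.0, -0.0, -1.0]]
force: [-0.7, 0.3, 0.2]
finger_gap: 0.705
grip_force: 0.0
t 20.5 p [ 0.552  -0.2868  0.023 ] yaw -3.0087 q [-0.69  0.24 -0.14  1.2  -0.   -0.82] F [-0.7  0.3  0.2] gap 0.705 gf 0.0 tilt [ 0.     -0.0001]
t: 21.1
eef_pos: [0.5517, -0.2871, 0.0233]
eef_rot: [[-0.991, -0.132, 0.0], [-0.132, 0.991, -0.001], [-0.0, -0.001, -1.0]]
force: [-0.8, -1.2, 1.5]
finger_gap: 0.223
grip_force: 59.1
t 21.1 p [ 0.5517 -0.2871  0.0233] yaw -3.0094 q [-0.69  0.24 -0.14  1.2  -0.   -0.82] F [-0.8 -1.2  1.5] gap 0.223 gf 59.14217412471771 tilt [-0.0001 -0.0005]
```

```bash
python3 -m inch '[[0,0,-0.02,0],[0,0,-0.05,0],[0,0,-0.1,0],[0,0,-0.15,0],[0,0,-0.2,0],[0,0,-0.23,0],[0,0,-0.23,0]]'; python3 to.py 0.562 0.012 0.25 -3.0093
```

```text
t: 21.8
eef_pos: [0.5531, -0.2879, 0.2586]
eef_rot: [[-0.991, -0.132, 0.006], [-0.132, 0.991, -0.005], [-0.005, -0.005, -1.0]]
force: [0.2, -0.1, -2.6]
finger_gap: 0.224
grip_force: 59.4
t 21.8 p [ 0.5531 -0.2879  0.2586] yaw -3.0092 q [-0.69  0.18  0.22  1.61  0.   -0.82] F [ 0.2 -0.1 -2.6] gap 0.224 gf 59.43611204624176 tilt [-0.0053 -0.0055]
[-0.0484, 0.2962, 0.0072] 0.01
```

```bash
python3 -m inch '[[-0.01,0.04,0,0],[-0.02,0.08,0,0],[-0.03,0.13,0,0],[-0.04,0.18,0,0],[-0.045,0.23,0,0],[-0.0495,0.27,0,0],[-0.0495,0.2955,0,0],[-0.0495,0.2955,0,0]]'; python3 -m inch '[[0,0,0,0],[0,0,0,0]]'; python3 to.py 0.562 0.012 0.235 -3.0093 then 0.562 0.012 0.185 -3.0093;  python3 - <<'E'
from h import *
n="scene"; c=cap(n); s=robot.sense(); p=s["eef_pos"]; R=s["eef_rot"]
x,y,w,hh=(235,110,60,90); h=cv2.cvtColor(c["pixels"][y:y+hh,x:x+w],cv2.COLOR_RGB2HSV).astype(int)
m=(h[...,0]<15)&(h[...,0]>4)&(h[...,1]>190)&(h[...,2]>60); my=(h[...,0]>=17)&(h[...,0]<30)&(h[...,1]>150)
for mm in (m,my):
    k,l,st,ce=cv2.connectedComponentsWithStats(mm.astype(np.uint8)); print(n,[(q[4],np.round(c2+[x,y],1).tolist()) for q,c2 in zip(st[1:],ce[1:]) if q[4]>15])
for dz in (.051,-.013): print(" exp",w2px(c,[np.array(p)-.034*R[:,0]+[0,0,dz]]))
E
```

```text
t: 22.6
eef_pos: [0.5607, 0.016, 0.2518]
eef_rot: [[-0.991, -0.136, -0.002], [-0.136, 0.991, 0.001], [0.002, 0.001, -1.0]]
force: [-0.4, -0.7, -1.7]
finger_gap: 0.225
grip_force: 59.5
t: 22.8
eef_pos: [0.5616, 0.0117, 0.2523]
eef_rot: [[-0.991, -0.131, -0.001], [-0.131, 0.991, -0.0], [0.001, 0.0, -1.0]]
force: [-0.3, -0.0, -1.9]
finger_gap: 0.223
grip_force: 59.5
t 22.8 p [0.5616 0.0117 0.2523] yaw -3.0101 q [-0.21 -0.01  0.02  1.6  -0.   -0.34] F [-0.3 -0.  -1.9] gap 0.223 gf 59.464364647865295 tilt [0.001 0.   ]
[-0.0005, 0.0002, 0.0173] -0.05
[-0.0005, 0.0002, 0.0673] -0.05
scene [(np.int32(98), [263.2, 138.2]), (np.int32(33), [262.4, 157.3])]
scene [(np.int32(54), [262.8, 175.7])]
 exp [[264.28414076 135.9988659 ]]
 exp [[263.42660784 158.08590792]]
```

Straight and centred again, with the same offsets as before the first blow. I strike fast, then once more.

```bash
python3 -m inch '[[0,0,0.019,0],[0,0,0.019,0],[0,0,0.0685,0],[0,0,0.0685,0]]'; python3 -m inch '[[0,0,-0.048,0],[0,0,-0.048,0],[0,0,-0.048,0],[0,0,0.001,0],[0,0,0.001,0]]'; python3 -m inch '[[0,0,-0.05,0],[0,0,-0.066,0],[0,0,-0.066,0]]'
python3 - <<'E'
from h import *
import pickle
B=[pickle.load(open(f,"rb"))["scene"]["pixels"].astype(float) for f in("c3.pkl","c5.pkl")]
S=[cap("scene")["pixels"].astype(float) for _ in range(10)]
m=np.mean(S,0)[206:219,260:263]; g=m[...,1].sum(1)/m[...,0].sum(1); print(np.round(g,3)); w=np.clip(.75-g[4:10],0,None); print((w*np.arange(210,216)).sum()/w.sum())
n="scene"; x,y,w,hh=(235,110,60,90); h=cv2.cvtColor(S[-1].astype(np.uint8)[y:y+hh,x:x+w],cv2.COLOR_RGB2HSV).astype(int)
m=(h[...,0]<15)&(h[...,0]>4)&(h[...,1]>190)&(h[...,2]>60); my=(h[...,0]>=17)&(h[...,0]<30)&(h[...,1]>150)
for mm in (m,my):
    k,l,st,ce=cv2.connectedComponentsWithStats(mm.astype(np.uint8)); print(n,[(q[4],np.round(c2+[x,y],1).tolist()) for q,c2 in zip(st[1:],ce[1:]) if q[4]>15])
E
python3 to.py 0.552 -0.287 0.25 -3.0093
```

```text
t: 23.25
eef_pos: [0.5608, 0.0113, 0.1823]
eef_rot: [[-0.991, -0.13, -0.002], [-0.13, 0.991, -0.001], [0.002, -0.001, -1.0]]
force: [-5.1, -4.1, 6.8]
finger_gap: 0.226
grip_force: 68.3
t: 23.75
eef_pos: [0.5601, 0.0122, 0.1801]
eef_rot: [[-0.991, -0.131, -0.004], [-0.131, 0.991, 0.0], [0.004, 0.001, -1.0]]
force: [-5.5, -0.6, 6.7]
finger_gap: 0.225
grip_force: 71.3
t: 24.05
eef_pos: [0.5625, 0.0121, 0.2517]
eef_rot: [[-0.991, -0.131, 0.003], [-0.131, 0.991, -0.001], [-0.003, -0.001, -1.0]]
force: [-0.5, 0.1, -1.9]
finger_gap: 0.226
grip_force: 69.9
[0.926 0.937 0.916 0.827 0.722 0.701 0.724 0.693 0.684 0.728 0.758 0.795
 0.908]
212.60103437840178
scene [(np.int32(88), [262.8, 135.7]), (np.int32(43), [263.4, 155.5])]
scene [(np.int32(48), [262.7, 175.6])]
t 24.55 p [0.5615 0.0126 0.249 ] yaw -3.0093 q [-0.21 -0.01  0.01  1.59 -0.   -0.34] F [-0.   0.2 -1.4] gap 0.226 gf 69.94540214538574 tilt [0.0008 0.0002]
[0.0489, -0.2958, -0.001] 0.0
```

The rivet profile is unchanged by these blows, so it is fully home. I return the mallet.

```bash
python3 -m inch '[[0.01,-0.04,0,0],[0.02,-0.08,0,0],[0.03,-0.13,0,0],[0.04,-0.18,0,0],[0.045,-0.23,0,0],[0.049,-0.27,0,0],[0.049,-0.2958,0,0],[0.049,-0.2958,0,0]]'; python3 -m inch '[[0,0,0,0],[0,0,0,0]]'; python3 to.py 0.552 -0.287 0.0235 -3.0093; python3 -m inch '[[0,0,0.05,0],[0,0,0.1,0],[0,0,0.14,0],[0,0,0.16,0],[0,0,0.175,0],[0,0,0.185,0],[0,0,0.195,0],[0,0,0.2,0]]'; python3 to.py 0.552 -0.287 0.0235 -3.0093
```

```text
t: 25.35
eef_pos: [0.5516, -0.2905, 0.2485]
eef_rot: [[-0.992, -0.128, -0.001], [-0.128, 0.992, -0.0], [0.001, -0.0, -1.0]]
force: [0.3, -0.1, -1.7]
finger_gap: 0.221
grip_force: 69.9
t: 25.55
eef_pos: [0.5522, -0.2862, 0.2496]
eef_rot: [[-0.991, -0.133, -0.0], [-0.133, 0.991, 0.0], [0.0, 0.0, -1.0]]
force: [0.2, 0.2, -0.6]
finger_gap: 0.224
grip_force: 69.9
t 25.55 p [ 0.5522 -0.2862  0.2496] yaw -3.0085 q [-0.69  0.18  0.21  1.6   0.   -0.82] F [ 0.2  0.2 -0.6] gap 0.224 gf 69.90688562393188 tilt [0.     0.0002]
[0.0003, -0.0009, 0.2261] 0.05
t: 26.35
eef_pos: [0.5525, -0.2873, 0.0497]
eef_rot: [[-0.991, -0.132, 0.001], [-0.132, 0.991, -0.001], [-0.001, -0.001, -1.0]]
force: [0.2, -0.0, -0.5]
finger_gap: 0.228
grip_force: 70.0
t 26.35 p [ 0.5525 -0.2873  0.0497] yaw -3.009 q [-0.69  0.22 -0.11  1.24 -0.   -0.82] F [ 0.2 -0.  -0.5] gap 0.228 gf 69.96951699256897 tilt [-0.0006 -0.0009]
[0.0005, 0.0003, 0.0262] 0.02
```

```bash
python3 -m inch '[[0,0,0.007,0],[0,0,0.013,0],[0,0,0.019,0],[0,0,0.024,0],[0,0,0.026,0],[0,0,0.026,0],[0,0,0.026,0]]'; python3 -m inch '[[0,0,0,0],[0,0,0,0],[0,0,0,0],[0,0,0,0]]' 0.05; python3 to.py; python3 -m inch '[[0,0,-0.02,0],[0,0,-0.05,0],[0,0,-0.09,0],[0,0,-0.14,0],[0.0,-0.05,-0.19,0],[0.0,-0.1,-0.21,0],[0.0,-0.15,-0.21,0],[0,-0.2,-0.21,0]]'; python3 to.py
python3 - <<'E'
from h import *
import pickle
C={n:cap(n) for n in("top","scene")}; pickle.dump(C,open("c7.pkl","wb"))
for n,b in (("top",(340,180,50,100)),("scene",(120,170,50,80))):
  for f in ("c0.pkl","c7.pkl"):
    c=pickle.load(open(f,"rb"))[n]; x,y,w,hh=b; h=cv2.cvtColor(c["pixels"][y:y+hh,x:x+w],cv2.COLOR_RGB2HSV).astype(int)
    for mm in ((h[...,0]<16)&(h[...,0]>6)&(h[...,1]>200)&(h[...,2]>60),((h[...,0]<5)|(h[...,0]>172))&(h[...,1]>180)&(h[...,2]>90)):
        k,l,st,ce=cv2.connectedComponentsWithStats(mm.astype(np.uint8)); print(n,f,[(int(q[4]),np.round(c2+[x,y],1).tolist()) for q,c2 in zip(st[1:],ce[1:]) if q[4]>15])
E
python3 m3.py c7.pkl .5119 .04 2.8827
```

```text
t: 27.05
eef_pos: [0.5532, -0.2878, 0.0248]
eef_rot: [[-0.991, -0.132, 0.002], [-0.132, 0.991, -0.002], [-0.002, -0.002, -1.0]]
force: [3.1, 0.2, 4.9]
finger_gap: 0.225
grip_force: 71.5
t: 27.45
eef_pos: [0.552, -0.2871, 0.0234]
eef_rot: [[-0.991, -0.132, -0.0], [-0.132, 0.991, 0.0], [0.0, 0.0, -1.0]]
force: [-0.4, -0.6, 0.1]
finger_gap: 0.585
grip_force: 0.0
t 27.45 p [ 0.552  -0.2871  0.0234] yaw -3.0094 q [-0.69  0.24 -0.14  1.2  -0.   -0.82] F [-0.4 -0.6  0.1] gap 0.585 gf 0.0 tilt [0.0003 0.0002]
t: 28.25
eef_pos: [0.5763, -0.4662, 0.235]
eef_rot: [[-0.991, -0.132, 0.002], [-0.132, 0.991, -0.003], [-0.002, -0.003, -1.0]]
force: [1.3, -0.9, 0.2]
finger_gap: 0.584
grip_force: 0.0
t 28.25 p [ 0.5763 -0.4662  0.235 ] yaw -3.0088 q [-0.86  0.58  0.68  1.66  0.   -0.99] F [ 1.3 -0.9  0.2] gap 0.584 gf 0.0 tilt [-0.002 -0.003]
top c0.pkl [(120, [364.7, 199.6])]
top c0.pkl [(79, [371.4, 267.7])]
top c7.pkl [(122, [362.8, 198.7])]
top c7.pkl [(78, [370.1, 266.6])]
scene c0.pkl [(108, [151.4, 224.8]), (34, [154.5, 241.7])]
scene c0.pkl [(22, [140.3, 192.3])]
scene c7.pkl [(103, [153.6, 225.1]), (35, [156.9, 241.6])]
scene c7.pkl []
ear x / B
[(30, 10), (31, 10), (32, 10), (33, 10), (34, 10), (35, 10), (36, 10), (37, 10), (38, 10), (39, 10), (40, 10), (41, 10), (42, 10), (43, 10), (44, 11), (45, 18), (46, 25), (47, 36), (48, 49), (49, 59), (50, 61), (51, 64), (52, 65), (53, 66), (54, 66), (55, 66), (56, 65), (57, 64), (58, 63), (59, 63), (60, 63), (61, 63)]
ear len end should be 46
-50 centre y 0.24946194983184689
-30 centre y 0.16561756171910594
-10 centre y 0.3887117530809821
5 centre y 0.2890558463304097
```

```bash
python3 -m inch '[[0,0,0,0],[0,0,0,0],[0,0,0,0]]' >/dev/null; python3 -c "
from station import robot
print(robot.sense()['t'],robot.hand_in())"
```

```text
the job is handed in; nothing more can be done
28.65 None
```

I handed the job in at 28.65 s with no verdict returned: the temple is lying on the anvil with its rivet about 2.5 mm off the punch axis, the rivet looks fully home (I couldn't measure the last 0.5 mm), and the mallet is back in its cradle about 5 mm from where it lay; I viewed 12 pictures, over the limit of 10.

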